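# Re-bar the call chime in the sound booth

### The arm

A 6-joint arm with a two-finger parallel gripper is mounted at the origin on the work surface. World frame = base frame: x ahead of the robot, y to its left, z up, the work surface at z = 0. Lengths are in m, angles in degrees, forces in N, time in s.
With the tool pointing down it reaches from about 0.25 to 0.725 m from the base axis. Payload 9.7 kg.
Tool frame: the origin (TCP) lies midway between the tips of the shut fingers; the grasp point (between the pads) lies 19 mm behind it; z points along the fingers, y is the direction in which the jaws open and shut (so a half turn about z gives the same grasp; the last joint's range is limited). The gripper opens to 85 mm and grips with 20 to 120 N. Pads are 22 mm wide; open, the fingers measure 114 mm over their backs; the gripper's body (76 mm by 85 mm) begins 54 mm behind the grasp point. The pads swing forward as they close: fully open they stand 13 mm farther back than shut.
Start: joints at [75.401, 4.979, 10.078, 95.1, 0, 90], TCP at [0.139, 0.532, 0.231] pointing down, gripper open.
Joint ranges: [-179.16, 179.16], [-48.56, 103.87], [-65.8, 70.77], [-126.05, 130.52], [-82.76, 87.17], [-180, 180]. Speed limits (degrees/s): [127.2, 127.2, 147.25, 180, 180, 180].

### API

Orientations are given as [roll, pitch, yaw] about the fixed x, y, z axes, in that order (R = Rz(yaw) Ry(pitch) Rx(roll)).
In Python, from workcell import get_obs, camera, get_calibration, job_done gives the robot as it stands.
- The arm moves only by the tool play_rows, never from a script. Its argument "commands" is text: rows parted by semicolons, each of 5 numbers parted by spaces: the opening, from 0 (shut) to 1 (fully open), then the shift along the world's x, y, z in mm, then the turn about the world's z in degrees. A call has 1 to 10 rows; each row is the pose to reach, as a shift and turn from the pose commanded when the call began; what a row does not reach only later rows make up. A row lasts 1/12 s, in which the tool goes at most 41.7 mm and 7.16 degrees, less where a joint would pass 70% of its speed; a pose out of reach is approached as far as the arm can. A call with a gripper value outside its range is refused whole. The fingers move at their own pace and stop on an object; "force" is the grip in N (left out, the last holds). Time passes only in rows, so rows that repeat a pose let the fingers close. It gives the time, the measured TCP pose, the force and the opening at its end, in the units of the state.
- get_obs(): the state, without advancing time (a new reading comes with each control period).
- camera(name): name is "scene" or "side" or "wrist"; returns the picture (420x560x3 uint8, red, green, blue); there is no depth.
- get_calibration(name): a dict with "fx", "fy", "cx", "cy" (pixels), "eye" and "attitude" of the camera in the world; the wrist camera has in their place "mount" (4x4, takes a point from camera to tool coordinates, whose origin is the TCP and whose axes are the flange's). Camera axes: x right, y down, z forward; pixel columns grow to the right and rows downward; lengths in m; the calibration is good to about 2 mm. A picture is of the moment at which its call begins: read the wrist's pose just before it. get_calibration takes no time and is no camera call.
- job_done(): hands the job in, once; it reports no verdict.
The state is a dict: "time": time; "q": joint angles; "qd": joint speeds; "joint_efforts": joint torques, N m; "ee_pos": TCP position; "tcp_rot": TCP orientation; "wrist_force": force on the tool from outside, world axes, zero at the start; "torque": the same for the moment, N m; "opening": finger opening in m.
Only numpy, scipy, OpenCV 4.12 (cv2) and the standard library are available. Lean on these libraries where they do the work, as an engineer would, in place of code of your own. Each camera call takes 0.05 s, during which the arm holds its last target.

### The job

The four aluminium bars of the interval call chime are off for cleaning and have to go back on its wooden box. Lay them across the two rails in order of length, the longest at the wide end and the shortest at the narrow end, each flat on its own pair of rubber rests, square and centred between its guide pins and with equal overhang at both rails. The longest has slid under the yellow battery charging case: draw it out without shifting or tipping the case, and leave the lamp alone.

Things in the scene. Friction and masses are not known exactly. Their poses are not given: they have to be found in the camera images.
- bar1: The longest of four loose aluminium chime bars: flat bar 205 mm long, 28 mm wide, 8 mm thick, a dark eyelet near each end. Origin: centre of its underside; x along its length, y across, z up. It starts flat on the desk under the yellow case, between its feet, not touching it (6 mm of air above); one end sticks out about 100 mm, towards the robot, the other about 25 mm.
- bar2: The second longest of four loose aluminium chime bars: flat bar 178 mm long, 28 mm wide, 8 mm thick, a dark eyelet near each end. Origin: centre of its underside; x along its length, y across, z up. It starts flat on the desk in the open.
- bar3: The third longest of four loose aluminium chime bars: flat bar 152 mm long, 28 mm wide, 8 mm thick, a dark eyelet near each end. Origin: centre of its underside; x along its length, y across, z up. It starts flat on the desk in the open.
- bar4: The shortest of four loose aluminium chime bars: flat bar 126 mm long, 28 mm wide, 8 mm thick, a dark eyelet near each end. Origin: centre of its underside; x along its length, y across, z up. It starts flat on the desk in the open.
- seat1: Place 1 of 4, the wide end of the chime box: two black rubber rests, one on each rail, 113 mm apart. Origin: midway between them, level with their tops, 53 mm above the desk. x runs from rest to rest (the way a bar lies), y along the row (place 1 at the +y end, places 58 mm apart), z up. The chime box is fixed, brown wood, 252 mm long, turned any way; its long walls are the rails.
- seat2: Place 2 of 4, next to seat1: two black rubber rests, one on each rail, 99 mm apart. Origin: midway between them, level with their tops, 53 mm above the desk. The two rails are 10 mm thick and 50 mm high and converge towards the narrow end; between them the box is open-topped and hollow down to 8 mm above the desk, so fingers can reach below a bar there.
- seat3: Place 3 of 4, next to seat4: two black rubber rests, one on each rail, 84 mm apart. Origin: midway between them, level with their tops, 53 mm above the desk. Steel guide pins 5 mm thick stand on the rails 29 mm either side of each place's centre, up to 13 mm above the rests.
- seat4: Place 4 of 4, the narrow end of the chime box: two black rubber rests, one on each rail, 70 mm apart. Origin: midway between them, level with their tops, 53 mm above the desk. With all bars laid on, the gaps between neighbouring bars are 30 mm wide.
- case: Yellow plastic battery charging case, 80 x 150 mm and 59 mm high (the cells in its top rise to 68 mm), loose, about 0.7 kg, standing on four round rubber feet that hold it 14 mm clear of the desk. Feet: 18 mm thick, centred 29 mm either side of its middle in x and 63 mm in y. Origin: on the desk under its middle; x along the 80 mm side, z up. It stays where it is.
- lamp: Bystander: brown bakelite bayonet lamp socket with a small frosted glass bulb, loose, round, 76 mm across the foot, 114 mm high. Origin: centre of its underside, z up. It stays where it is.

How it is judged:
By the outcome, as a careful person would: the job done as asked, in the order asked, and still so for the second after the job is handed in, with the robot touching nothing.
It also fails if it takes over 106 s, if anything falls off the work surface, if the arm or the gripper's body presses on something with over 40 N, if the wrist force passes 120 N, or if a joint passes its speed limit or range.

## Working session

There is one attempt and no reset: what is moved stays moved. The work goes in short steps, Python scripts to look and compute and a tool call to move; the robot and the scene stay as the last step left them, time stands still between calls to the robot, and variables do not carry over. Pictures are saved under pics/ and viewed, and the job is handed in when it is done.

Besides the shell and the picture viewer there is one more tool, called as name(argument=value, ...) on one line, values as JSON. play_rows: Moves the arm, as the interface text tells. Its arguments: {"type":"object","properties":{"commands":{"type":"string"},"force":{"type":"number"}},"required":["commands"]}

```bash
mkdir -p pics; ls
python3 - <<'E'
from workcell import *
import cv2
for n in("scene","side","wrist"):
    c=get_calibration(n);print(n,c)
    cv2.imwrite(f"pics/{n}0.png",camera(n)[:,:,::-1])
print(get_obs())
E
```

```text
pics
scene {'fx': 423.5393256099662, 'fy': 423.5393256099662, 'cx': 272.796690725821, 'cy': 215.6375095796338, 'eye': array([ 1.07169501, -0.35515068,  0.81598184]), 'attitude': array([-143.43602884,    0.63149686,   56.18477719])}
side {'fx': 394.5303409573447, 'fy': 394.5303409573447, 'cx': 280.2596505022122, 'cy': 203.35493151519015, 'eye': array([0.437422  , 0.60592028, 0.81282865]), 'attitude': array([-138.04472496,    0.44601242, -166.05621841])}
wrist {'fx': 327.1679750697812, 'fy': 327.1679750697812, 'cx': 282.70514195239986, 'cy': 207.59528225199205, 'mount': array([[-1.13963946e-03, -9.55279098e-01, -2.95703478e-01,
         7.58683940e-02],
       [ 9.99999184e-01, -1.25930921e-03,  2.14245817e-04,
        -1.34557172e-03],
       [-5.77046665e-04, -2.95702993e-01,  9.55279753e-01,
        -1.41694003e-01],
       [ 0.00000000e+00,  0.00000000e+00,  0.00000000e+00,
         1.00000000e+00]])}
{'time': 0.15, 'q': array([ 7.54015116e+01,  5.00280317e+00,  1.00449541e+01,  9.50998272e+01,
       -1.22772331e-03,  9.00000931e+01]), 'qd': array([-0.09597074, -0.20586944,  0.20656735,  0.04503642, -0.01775068,
        0.0082595 ]), 'joint_efforts': array([ 1.92655491e-03, -5.20759284e+01,  4.65045404e+01,  1.38212842e-02,
        9.86023133e-05,  1.09118167e-05]), 'ee_pos': array([0.13858517, 0.53206998, 0.23075672]), 'tcp_rot': array([-1.79942324e+02,  1.22781640e-03,  1.65401420e+02]), 'wrist_force': array([ 0.71330828,  0.20129305, -0.55619436]), 'torque': array([ 0.04217562, -0.06252621, -0.00847648]), 'opening': 0.08555753132266296}
```

View pics/scene0.png

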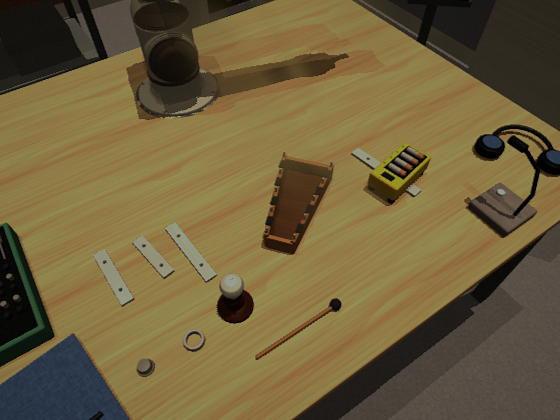

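View pics/side0.png

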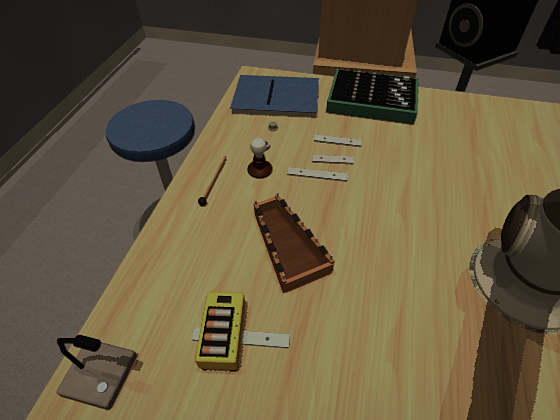

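View pics/wrist0.png

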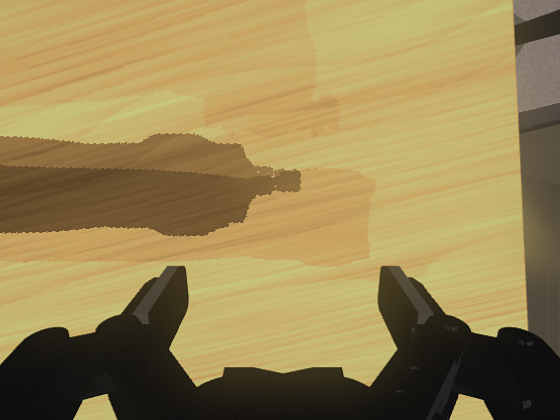

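Run:
```python
import cv2
s=cv2.imread("pics/scene0.png");d=cv2.imread("pics/side0.png")
def crop(im,x,y,w,h,k,n):
    c=cv2.resize(im[y:y+h,x:x+w],None,fx=k,fy=k,interpolation=cv2.INTER_CUBIC)
    for i in range(0,w,10): cv2.putText(c,str(x+i),(i*k,8),0,.3,(255,0,0),1);cv2.line(c,(i*k,10),(i*k,14),(255,0,0),1)
    for i in range(10,h,10): cv2.putText(c,str(y+i),(0,i*k+3),0,.3,(255,0,0),1);cv2.line(c,(20,i*k),(24,i*k),(255,0,0),1)
    cv2.imwrite(f"pics/{n}.png",c)
crop(s,85,210,140,105,5,"c_s_bars")
crop(s,255,145,90,110,5,"c_s_box")
crop(s,340,130,100,80,7,"c_s_case")
crop(d,280,125,100,65,7,"c_d_bars")
crop(d,240,185,110,115,5,"c_d_box")
crop(d,180,280,120,100,6,"c_d_case")
```

```text
(no output)
```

View pics/c_s_bars.png

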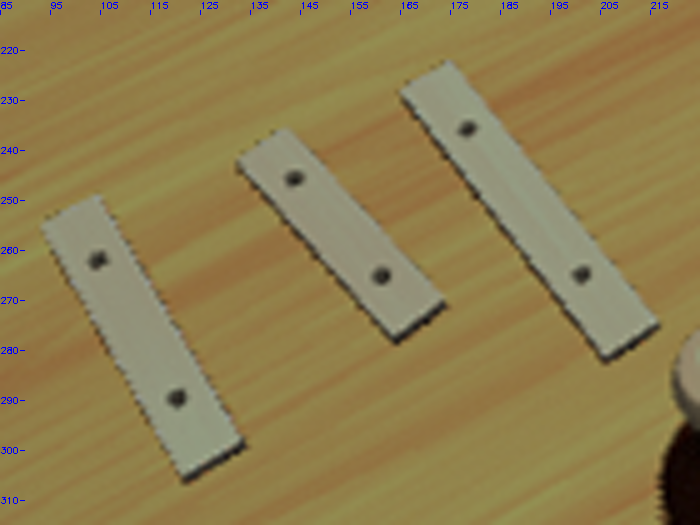

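View pics/c_s_box.png

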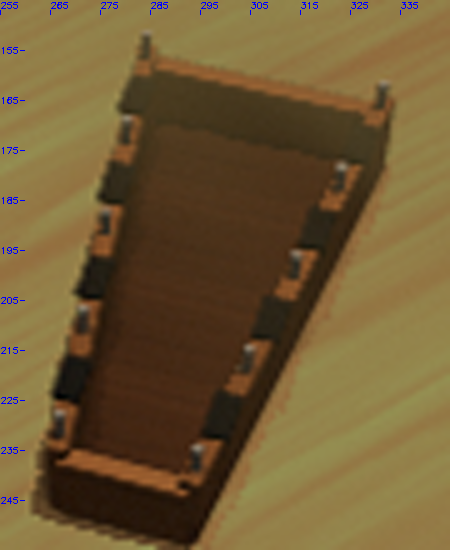

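View pics/c_d_bars.png

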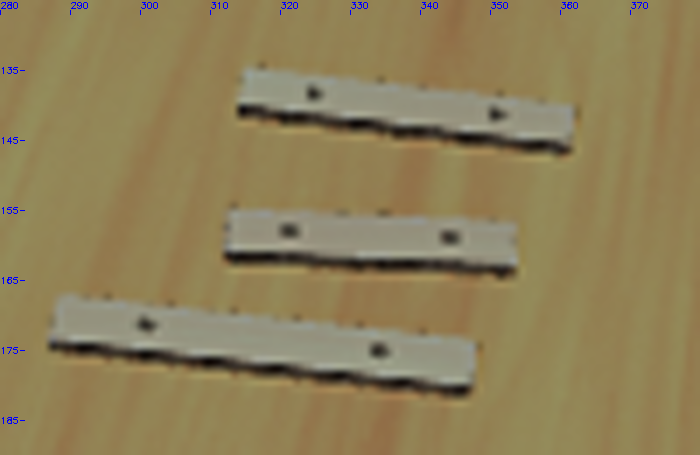

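View pics/c_d_box.png

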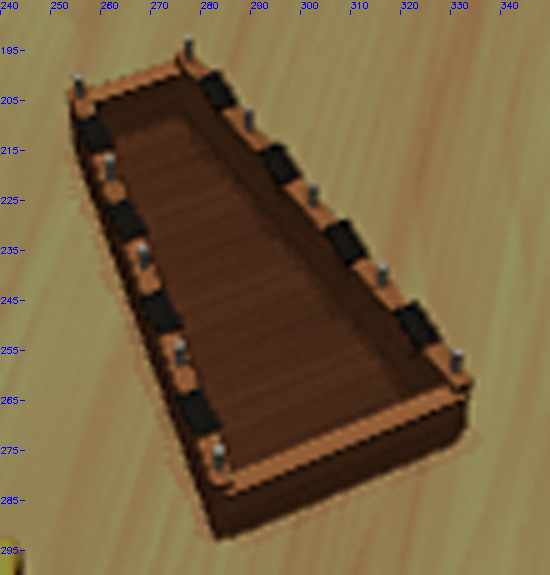

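View pics/c_d_case.png

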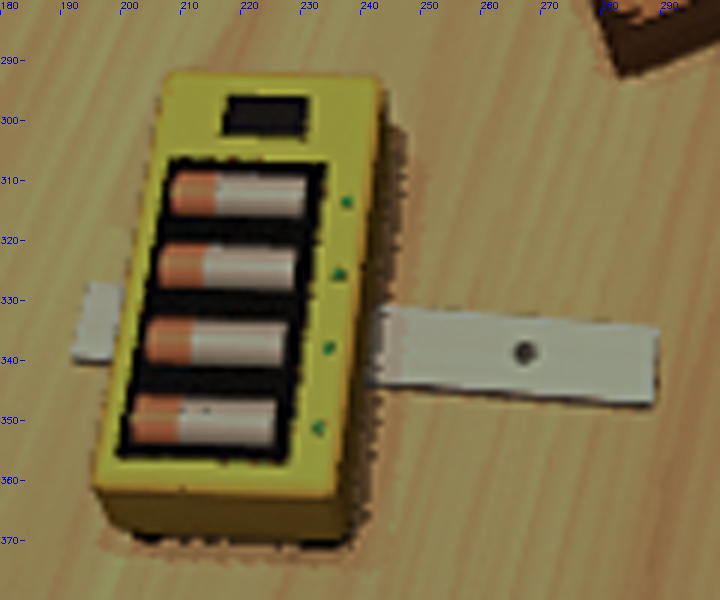

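View pics/c_s_case.png

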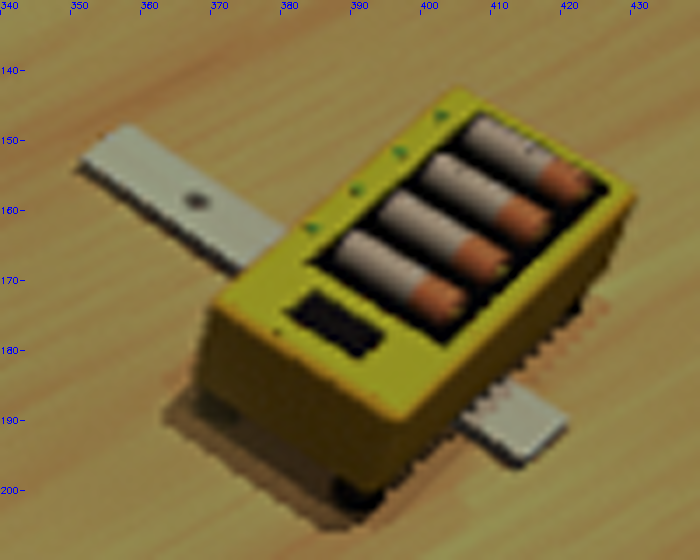

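```bash
cat > h.py <<'E'
import numpy as np, cv2
from scipy.optimize import least_squares
from scipy.spatial.transform import Rotation as R
from workcell import *
def cam(n,obs=None):
    c=get_calibration(n)
    if n!="wrist": return c,R.from_euler('xyz',c['attitude'],degrees=True).as_matrix(),c['eye']
    T=np.eye(4);T[:3,:3]=R.from_euler('xyz',obs['tcp_rot'],degrees=True).as_matrix();T[:3,3]=obs['ee_pos']
    M=T@c['mount'];return c,M[:3,:3],M[:3,3]
def proj(C,P):
    c,Rm,e=C;q=(np.asarray(P)-e)@Rm
    return np.c_[c['cx']+c['fx']*q[:,0]/q[:,2],c['cy']+c['fy']*q[:,1]/q[:,2]]
def px(pts,k,x0,y0): return (np.array(pts,float)+.5)/k-.5+[x0,y0]
def ray(C,uv,z):
    c,Rm,e=C;uv=np.atleast_2d(uv)
    d=np.c_[(uv[:,0]-c['cx'])/c['fx'],(uv[:,1]-c['cy'])/c['fy'],np.ones(len(uv))]@Rm.T
    return e+d*((z-e[2])/d[:,2])[:,None]
def place(m,p):
    a=np.radians(p[2]);m=np.asarray(m,float)
    return np.c_[p[0]+m[:,0]*np.cos(a)-m[:,1]*np.sin(a),p[1]+m[:,0]*np.sin(a)+m[:,1]*np.cos(a),m[:,2]]
def fit(obs,model,p0):
    # obs list of (C,uv)
    f=lambda p:np.concatenate([(proj(C,place(model if M is None else M,p))-uv).ravel() for C,uv,M in obs])
    r=least_squares(f,p0,x_scale=[.01,.01,3]);return r.x,r.fun
def barm(L,z=.008): return np.array([[-L/2,.014,z],[-L/2,-.014,z],[L/2,-.014,z],[L/2,.014,z]])
def pins(z=.066): 
    y=np.array([.116,.058,0,-.058,-.116]);x=.0457+y*.1236
    return np.r_[np.c_[-x,y,y*0+z],np.c_[x,y,y*0+z]]
E
cat > f0.py <<'E'
from h import *
S=cam("scene");D=cam("side")
def both(model,s,d,n):
    for w in ("S","D","SD"):
        o=[]
        if "S" in w:o.append((S,s,None))
        if "D" in w:o.append((D,d,None))
        best=None
        c=np.mean(ray(S,s,model[0][2]),0)
        for a in range(-180,180,30):
            x,r=fit(o,model,[c[0],c[1],a])
            if best is None or (r**2).sum()<best[1]: best=(x,(r**2).sum(),r)
        print(n,w,best[0].round(4),"rms",np.sqrt((best[2]**2).mean()).round(2))
# order corners: consistent with perimeter order
k=lambda p:px(p,5,85,210); kd=lambda p:px(p,7,280,125)
A=k([(42,226),(98,196),(245,440),(185,475)]);B=k([(238,160),(288,128),(446,303),(396,340)]);C=k([(402,93),(450,62),(659,324),(606,358)])
Ad=kd([(240,107),(246,68),(574,105),(570,145)]);Bd=kd([(227,253),(231,210),(516,225),(512,265)]);Cd=kd([(52,343),(60,297),(475,343),(470,386)])
print(ray(S,A,.008)[:,:2].round(3).tolist(),ray(D,Ad,.008)[:,:2].round(3).tolist())
for L,a,d,n in((.152,A,Ad,"bar3"),(.126,B,Bd,"bar4"),(.178,C,Cd,"bar2")):
    for m in (barm(L),barm(L)[::-1]):
        pass
    # match order from world
    both(barm(L)[[1,0,3,2]] if False else barm(L),a,np.array(d),n) 
b=px([(80,163),(127,124),(567,424),(519,464)],7,340,130)
bd=px([(658,327),(654,403),(73,359),(92,283)],6,180,280)
print(ray(S,b,.008)[:,:2].round(3).tolist(),ray(D,bd,.008)[:,:2].round(3).tolist())
p=px([(146,35),(127,118),(105,212),(83,310),(60,412),(383,87),(342,165),(296,254),(250,348),(197,449)],5,255,145)
pd=px([(457,353),(382,268),(313,187),(249,112),(188,42),(218,448),(180,343),(143,245),(109,157),(78,78)],5,240,185)
print(ray(S,p,.066)[:,:2].round(3).tolist(),ray(D,pd,.066)[:,:2].round(3).tolist())
c=px([(462,88),(634,192),(400,420),(213,303)],7,340,130)
cd=px([(335,495),(95,488),(167,75),(382,80)],6,180,280)
print(ray(S,c,.059)[:,:2].round(3).tolist(),ray(D,cd,.059)[:,:2].round(3).tolist())
l=ray(S,[[234,306]],0.01);print("lamp",l,ray(D,[[260,170]],0.01))
E
python3 f0.py
```

```text
[[0.433, -0.422], [0.432, -0.395], [0.582, -0.387], [0.583, -0.414]] [[0.579, -0.386], [0.582, -0.414], [0.431, -0.422], [0.43, -0.393]]
bar3 S [ 0.507  -0.4043  3.0101] rms 9.65
bar3 D [   0.5054   -0.4043 -176.8385] rms 3.97
bar3 SD [ 0.5075 -0.406   0.1578] rms 24.72
bar4 S [ 5.097000e-01 -3.118000e-01 -3.502439e+02] rms 8.88
bar4 D [   0.507    -0.3109 -170.6087] rms 4.27
bar4 SD [ 0.5087 -0.3137 25.4356] rms 21.45
bar2 S [ 0.5436 -0.237   4.4503] rms 8.71
bar2 D [   0.5413   -0.2357 -175.2672] rms 4.62
bar2 SD [ 0.5454 -0.2391 -7.6874] rms 30.68
[[0.513, 0.259], [0.507, 0.287], [0.71, 0.317], [0.713, 0.29]] [[0.51, 0.261], [0.505, 0.288], [0.706, 0.321], [0.71, 0.293]]
[[0.456, 0.08], [0.497, 0.041], [0.54, -0.001], [0.582, -0.041], [0.623, -0.081], [0.55, 0.155], [0.579, 0.108], [0.61, 0.057], [0.641, 0.008], [0.672, -0.043]] [[0.454, 0.083], [0.496, 0.043], [0.538, 0.003], [0.579, -0.038], [0.621, -0.078], [0.548, 0.157], [0.578, 0.107], [0.609, 0.056], [0.64, 0.007], [0.67, -0.04]]
[[0.597, 0.359], [0.67, 0.371], [0.7, 0.23], [0.626, 0.214]] [[0.592, 0.361], [0.666, 0.377], [0.696, 0.234], [0.621, 0.218]]
lamp [[ 0.71672087 -0.22370699  0.01      ]] [[ 0.70780261 -0.20799324  0.01      ]]
```

```bash
cat >> h.py <<'E'
def planar(model,P):
    m=np.asarray(model)[:,:2];P=np.asarray(P)[:,:2];a=m-m.mean(0);b=P-P.mean(0)
    t=np.arctan2((a[:,0]*b[:,1]-a[:,1]*b[:,0]).sum(),(a*b).sum());c,s=np.cos(t),np.sin(t);Rm=np.array([[c,-s],[s,c]])
    o=P.mean(0)-Rm@m.mean(0);res=P-(m@Rm.T+o)
    return [round(1000*o[0],1),round(1000*o[1],1),round(np.degrees(t),2),"rms_mm",round(1000*np.sqrt((res**2).sum(1).mean()),1)]
E
cat >> f0.py <<'E'
print("----")
def o4(P): # order by x to model -,+ -,- +,- +,+
    P=P[np.argsort(P[:,0])];lo=P[:2][np.argsort(P[:2,1])];hi=P[2:][np.argsort(P[2:,1])]
    return np.r_[lo[::-1],hi]
for L,a,d,n in((.152,A,Ad,"bar3"),(.126,B,Bd,"bar4"),(.178,C,Cd,"bar2"),(.205,b,bd,"bar1")):
    print(n,planar(barm(L),o4(ray(S,a,.008))),planar(barm(L),o4(ray(D,d,.008))))
print("box",planar(pins(),ray(S,p,.066)),planar(pins(),ray(D,pd,.066)))
print("case",[ray(S,c,.059).mean(0),ray(D,cd,.059).mean(0)])
E
python3 f0.py | sed -n '/----/,$p'
```

```text
----
bar3 [np.float64(507.5), np.float64(-404.6), np.float64(2.94), 'rms_mm', np.float64(1.1)] [np.float64(505.3), np.float64(-403.9), np.float64(3.08), 'rms_mm', np.float64(1.0)]
bar4 [np.float64(510.0), np.float64(-312.1), np.float64(9.14), 'rms_mm', np.float64(0.9)] [np.float64(506.9), np.float64(-310.4), np.float64(9.16), 'rms_mm', np.float64(1.7)]
bar2 [np.float64(544.0), np.float64(-237.3), np.float64(4.26), 'rms_mm', np.float64(1.0)] [np.float64(541.1), np.float64(-235.1), np.float64(4.63), 'rms_mm', np.float64(1.5)]
bar1 [np.float64(610.8), np.float64(288.1), np.float64(8.6), 'rms_mm', np.float64(1.1)] [np.float64(607.7), np.float64(291.0), np.float64(9.26), 'rms_mm', np.float64(1.0)]
box [np.float64(574.9), np.float64(28.3), np.float64(38.88), 'rms_mm', np.float64(1.0)] [np.float64(573.6), np.float64(30.1), np.float64(38.64), 'rms_mm', np.float64(1.5)]
case [array([0.64819452, 0.29349686, 0.059     ]), array([0.64383937, 0.29725176, 0.059     ])]
```

play_rows(commands="1 280 -270 0 -70;1 280 -270 0 -70;1 280 -270 0 -70;1 280 -270 0 -70;1 280 -270 0 -70;1 280 -270 0 -70;1 280 -270 0 -70;1 280 -270 0 -70;1 280 -270 0 -70;1 280 -270 0 -70")

```text
time: 0.98
ee_pos: [0.4213, 0.2588, 0.2309]
tcp_rot: [180.0, 0.1, 94.8]
wrist_force: [0.0, 1.3, -0.2]
opening: 0.0857
```

play_rows(commands="1 30 0 0 -70;1 30 0 0 -70;1 30 0 0 -70;1 30 0 0 -70;1 30 0 0 -70;1 30 0 0 -70;1 30 0 0 -70;1 30 0 0 -70;1 30 0 0 -70;1 30 0 0 -70")

```text
time: 1.82
ee_pos: [0.458, 0.2439, 0.2309]
tcp_rot: [-179.0, 0.0, 27.6]
wrist_force: [0.3, -0.3, 0.0]
opening: 0.0852
```

play_rows(commands="0.6 10 10 -20 -16;0.6 10 10 -20 -16.4;0.6 10 10 -20 -16.4;0.6 10 10 -20 -16.4")

```text
time: 2.15
ee_pos: [0.4948, 0.1692, 0.2105]
tcp_rot: [-176.0, 0.3, 16.8]
wrist_force: [-0.4, 0.1, -0.3]
opening: 0.0509
```

```bash
cat > look.py <<'E'
import sys,json
from h import *
n=sys.argv[1];o=get_obs();im=camera("wrist")
json.dump({k:list(map(float,o[k])) for k in("ee_pos","tcp_rot")},open(f"pics/{n}.json","w"))
cv2.imwrite(f"pics/{n}_raw.png",im[:,:,::-1]);print(o["time"],o["ee_pos"].round(4),o["tcp_rot"].round(2),o["opening"])
E
python3 look.py w1
```

```text
2.15 [0.4948 0.1692 0.2105] [-176.      0.27   16.76] 0.0508587605749375
```

View pics/w1_raw.png

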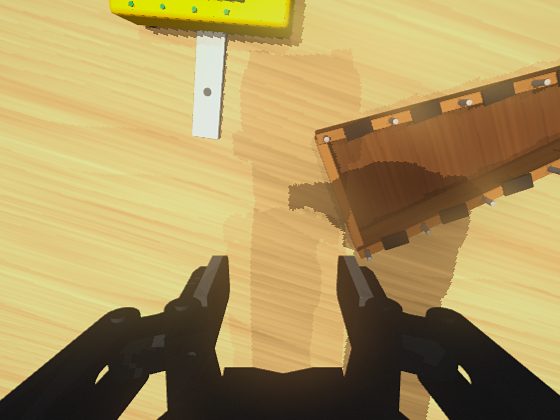

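play_rows(commands="0.6 0 0 0 0;0.6 0 0 0 0;0.6 0 0 0 0;0.6 0 0 0 0")

```text
time: 2.53
ee_pos: [0.4944, 0.1713, 0.2113]
tcp_rot: [-176.0, 0.2, 17.0]
wrist_force: [-0.2, 0.5, -0.7]
opening: 0.0513
```

```bash
python3 -c "
from workcell import *
o=get_obs();print(o['q'],o['qd'],o['ee_pos'],o['tcp_rot'])"
```

```text
[ 16.95082596   1.03835881   3.67224347  92.81462816   3.97388774
 179.94153173] [ 0.02447038 -0.00509161  0.0086048  -0.13517958 -0.04039544  0.02813946] [0.49438022 0.17133143 0.21132104] [-176.02593032    0.17669145   17.00915393]
```

play_rows(commands="0.6 0 0 0 70;0.6 0 0 0 70;0.6 0 0 0 70;0.6 0 0 0 70;0.6 0 0 0 70;0.6 0 0 0 70;0.6 0 0 0 70;0.6 0 0 0 70;0.6 0 0 0 70;0.6 0 0 0 70")

```text
time: 3.37
ee_pos: [0.4944, 0.1714, 0.2112]
tcp_rot: [-176.0, 0.2, 87.4]
wrist_force: [-0.0, -0.2, 0.4]
opening: 0.0512
```

play_rows(commands="0.6 0 0 0 70;0.6 0 0 0 70;0.6 0 0 0 70;0.6 0 0 0 70;0.6 0 0 0 70;0.6 0 0 0 70;0.6 0 0 0 70;0.6 0 0 0 70;0.6 0 0 0 70;0.6 0 0 0 70")

```text
time: 4.2
ee_pos: [0.4944, 0.1714, 0.2113]
tcp_rot: [-176.0, 0.2, 157.4]
wrist_force: [-0.3, -0.0, -0.3]
opening: 0.0512
```

play_rows(commands="0.6 0 0 0 70;0.6 0 0 0 70;0.6 0 0 0 70;0.6 0 0 0 70;0.6 0 0 0 70;0.6 0 0 0 70;0.6 0 0 0 70;0.6 0 0 0 70;0.6 0 0 0 70;0.6 0 0 0 70")

```text
time: 5.03
ee_pos: [0.4943, 0.1714, 0.2114]
tcp_rot: [-176.0, 0.2, -132.6]
wrist_force: [0.2, 0.1, -0.5]
opening: 0.0517
```

play_rows(commands="0.6 0 0 0 70;0.6 0 0 0 70;0.6 0 0 0 70;0.6 0 0 0 70;0.6 0 0 0 70;0.6 0 0 0 70;0.6 0 0 0 70;0.6 0 0 0 70;0.6 0 0 0 70;0.6 0 0 0 70")

```text
time: 5.87
ee_pos: [0.4943, 0.1713, 0.2114]
tcp_rot: [-176.0, 0.2, -62.6]
wrist_force: [-0.5, 0.5, -0.7]
opening: 0.0511
```

play_rows(commands="0.6 0 0 0 70;0.6 0 0 0 70;0.6 0 0 0 70;0.6 0 0 0 70;0.6 0 0 0 70;0.6 0 0 0 70;0.6 0 0 0 70;0.6 0 0 0 70;0.6 0 0 0 70;0.6 0 0 0 70")

```text
time: 6.7
ee_pos: [0.4944, 0.1713, 0.2113]
tcp_rot: [-176.0, 0.2, 7.4]
wrist_force: [-0.2, 0.4, 0.3]
opening: 0.0512
```

play_rows(commands="0.6 0 0 0 7;0.6 0 0 0 14;0.6 0 0 0 14;0.6 0 0 0 14")

```text
time: 7.03
ee_pos: [0.488, 0.1895, 0.2112]
tcp_rot: [-176.8, 0.2, 19.5]
wrist_force: [0.8, -0.9, -0.2]
opening: 0.0515
```

```bash
python3 -c "
from workcell import *
o=get_obs();print(o['q'],o['qd'],o['ee_pos'],o['tcp_rot'])"
```

```text
[  19.50874124    1.11256587    3.76646441   92.84477369    3.15585648
 -179.94917973] [-1.23509016 -0.31773249 -0.20721165  0.01709727 -0.04861329 -0.40534125] [0.48801824 0.18954562 0.21123852] [-176.8443138     0.19367284   19.45799776]
```

play_rows(commands="0.6 0 0 0 7;0.6 0 0 0 14;0.6 0 0 0 14;0.6 0 0 0 14")

```text
time: 7.37
ee_pos: [0.4503, 0.2578, 0.2113]
tcp_rot: [-179.0, 0.3, 29.2]
wrist_force: [1.0, -0.5, 0.2]
opening: 0.0511
```

play_rows(commands="0.6 0 0 0 7;0.6 0 0 0 14;0.6 0 0 0 14;0.6 0 0 0 14")

```text
time: 7.7
ee_pos: [0.4021, 0.3179, 0.2113]
tcp_rot: [178.8, 0.3, 39.0]
wrist_force: [-1.0, 0.6, -0.4]
opening: 0.0512
```

play_rows(commands="0.6 0 0 0 -70;0.6 0 0 0 -70;0.6 0 0 0 -70;0.6 0 0 0 -70;0.6 0 0 0 -70;0.6 0 0 0 -70;0.6 0 0 0 -70;0.6 0 0 0 -70;0.6 0 0 0 -70;0.6 0 0 0 -70")

```text
time: 8.53
ee_pos: [0.4036, 0.3162, 0.2114]
tcp_rot: [178.7, 0.4, -31.7]
wrist_force: [1.1, 0.7, 0.1]
opening: 0.051
```

play_rows(commands="0.6 0 0 0 -70;0.6 0 0 0 -70;0.6 0 0 0 -70;0.6 0 0 0 -70;0.6 0 0 0 -70;0.6 0 0 0 -70;0.6 0 0 0 -70;0.6 0 0 0 -70;0.6 0 0 0 -70;0.6 0 0 0 -70")

```text
time: 9.37
ee_pos: [0.4036, 0.3161, 0.2114]
tcp_rot: [178.7, 0.4, -101.7]
wrist_force: [-0.2, 0.1, -0.5]
opening: 0.0515
```

play_rows(commands="0.6 136 -40 0 -70;0.6 136 -40 0 -70;0.6 136 -40 0 -70;0.6 136 -40 0 -70;0.6 136 -40 0 -70;0.6 136 -40 0 -70;0.6 136 -40 0 -70;0.6 136 -40 0 -70;0.6 136 -40 0 -70;0.6 136 -40 0 -70;")

```text
time: 10.2
ee_pos: [0.5396, 0.2759, 0.2113]
tcp_rot: [178.7, 0.3, -171.7]
wrist_force: [-0.5, 0.7, 0.2]
opening: 0.051
```

```bash
python3 look.py w2;python3 -c "
from workcell import *
o=get_obs();print(o['q'],o['qd'],o['ee_pos'],o['tcp_rot'])"
```

```text
10.2 [0.5396 0.2759 0.2113] [ 178.68    0.34 -171.67] 0.05104669109157979
[26.54321062 11.67194263 15.33292053 92.91537821  1.14013052 18.52033056] [  0.10333238   0.17131334   0.18729387   0.32221589   0.05636724
 -14.09183186] [0.53960217 0.27588302 0.21135903] [ 178.68211205    0.34487017 -171.97366769]
```

View pics/w2_raw.png

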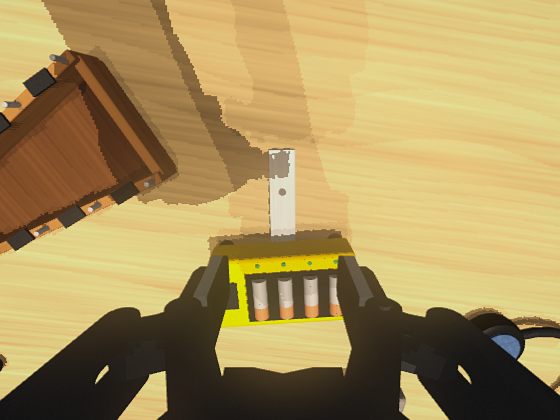

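```bash
cat >> h.py <<'E'
import json
def wcam(n): return cam("wrist",{k:np.array(v) for k,v in json.load(open(f"pics/{n}.json")).items()})
def zoom(n,x,y,w,h,k,out):
    im=cv2.imread(f"pics/{n}_raw.png");c=cv2.resize(im[y:y+h,x:x+w],None,fx=k,fy=k,interpolation=cv2.INTER_CUBIC)
    for i in range(0,w,10): cv2.putText(c,str(x+i),(i*k,8),0,.3,(255,0,0),1);cv2.line(c,(i*k,10),(i*k,14),(255,0,0),1)
    for i in range(10,h,10): cv2.putText(c,str(y+i),(0,i*k+3),0,.3,(255,0,0),1);cv2.line(c,(20,i*k),(24,i*k),(255,0,0),1)
    cv2.imwrite(f"pics/{out}.png",c)
E
python3 -c "
from h import *
zoom('w2',250,135,70,115,5,'w2z')"
```

```text
(no output)
```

View pics/w2z.png

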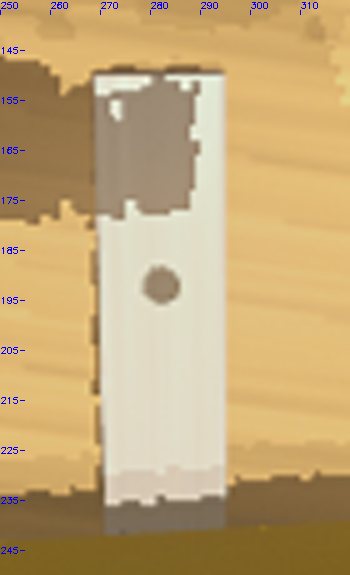

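```bash
python3 -c "
from h import *
C=wcam('w2');P=ray(C,px([(94,74),(224,74),(226,490),(104,490)],5,250,135),.008)*1000
print(P.round(1));m=(P[0]+P[1])/2;f=(P[2]+P[3])/2;d=f-m;print(m,np.degrees(np.arctan2(d[1],d[0])))
a=np.arctan2(d[1],d[0]);print(m[:2]+30*np.array([np.cos(a),np.sin(a)]), m[:2]+102.5*np.array([np.cos(a),np.sin(a)]))
"
```

```text
[[509.5 260.1   8. ]
 [505.6 287.    8. ]
 [598.1 301.9   8. ]
 [601.8 274.5   8. ]]
[507.56231192 273.54204754   8.        ] 9.035007083570628
[537.19008921 278.25318461] [608.79055101 289.63843253]
```

play_rows(commands="0.6 -4 2 -40 1;0.55 -4 2 -80 1;0.5 -4 2 -120 1;0.5 -4 2 -160 1;0.5 -4 2 -190 1;0.5 -4 2 -202 1;0.5 -4 2 -207 1;0.5 -4 2 -208 1", force=40)

```text
time: 10.92
ee_pos: [0.5354, 0.2785, 0.0035]
tcp_rot: [178.7, 0.3, -170.2]
wrist_force: [0.6, -0.1, 0.4]
opening: 0.0426
```

```bash
python3 look.py w3
```

```text
10.9167 [0.5354 0.2785 0.0035] [ 178.71    0.34 -170.17] 0.04261971813857793
```

View pics/w3_raw.png

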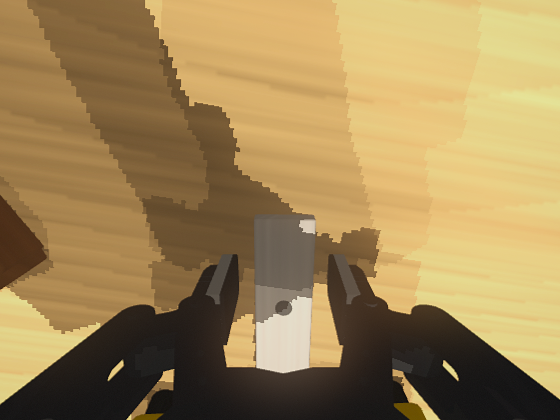

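play_rows(commands="0.42 0 0 -2 -0.8;0.38 0 0 -4 -0.8;0.3 0 0 -4 -0.8;0.2 0 0 -4 -0.8;0.2 0 0 -4 -0.8;0.2 0 0 -4 -0.8", force=40)

```text
time: 11.47
ee_pos: [0.5361, 0.2792, 0.0009]
tcp_rot: [178.7, 0.5, -171.0]
wrist_force: [-0.6, -0.3, 6.1]
opening: 0.0268
```

```bash
python3 look.py w4
```

```text
11.4667 [0.5361 0.2792 0.0009] [ 178.68    0.5  -170.98] 0.026774623338146314
```

View pics/w4_raw.png

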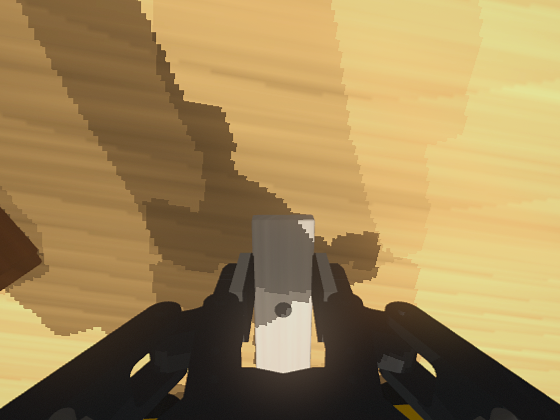

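play_rows(commands="0.2 0 0 1 0;0.2 -5 -0.8 1 0;0.2 -15 -2.4 1 0;0.2 -30 -4.8 1 0;0.2 -50 -7.9 1 0;0.2 -75 -11.9 1 0;0.2 -100 -15.8 1 0;0.2 -125 -19.8 1 0;0.2 -142 -22.5 1 0;0.2 -150 -23.8 1 0", force=50)

```text
time: 12.35
ee_pos: [0.3839, 0.2549, 0.0009]
tcp_rot: [178.7, 0.4, -171.0]
wrist_force: [2.1, 0.6, 2.7]
opening: 0.0265
```

```bash
python3 look.py w5; python3 -c "
from h import *
cv2.imwrite('pics/d5.png',camera('side')[:,:,::-1])"
```

```text
12.35 [0.3839 0.2549 0.0009] [ 178.69    0.43 -170.95] 0.026470714922769013
```

View pics/d5.png

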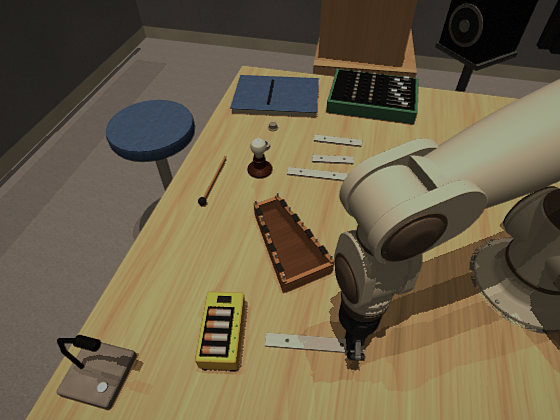

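play_rows(commands="0.45 0 0 0 0;0.5 0 0 1 0;0.5 0 0 5 0;0.5 20 3 40 0;0.5 50 8 80 0;0.5 72.6 11.5 100 0;0.5 72.6 11.5 100 0;0.5 72.6 11.5 100 0")

```text
time: 13.12
ee_pos: [0.4597, 0.2669, 0.1015]
tcp_rot: [178.7, 0.5, -171.1]
wrist_force: [-1.1, -0.4, -0.9]
opening: 0.0427
```

```bash
python3 look.py w6; python3 -c "
from h import *
zoom('w6',230,140,100,140,5,'w6z')"
```

```text
13.1167 [0.4597 0.2669 0.1015] [ 178.68    0.45 -171.05] 0.042675595000246536
```

View pics/w6_raw.png

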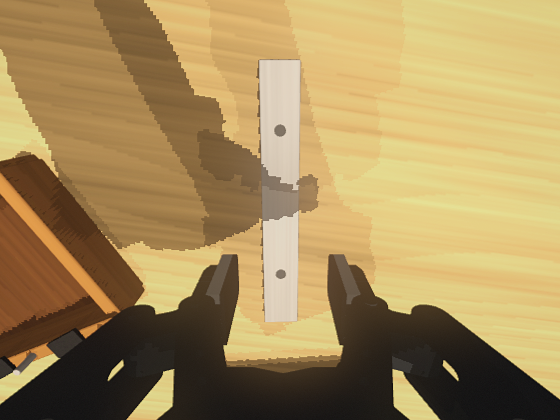

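View pics/w6z.png

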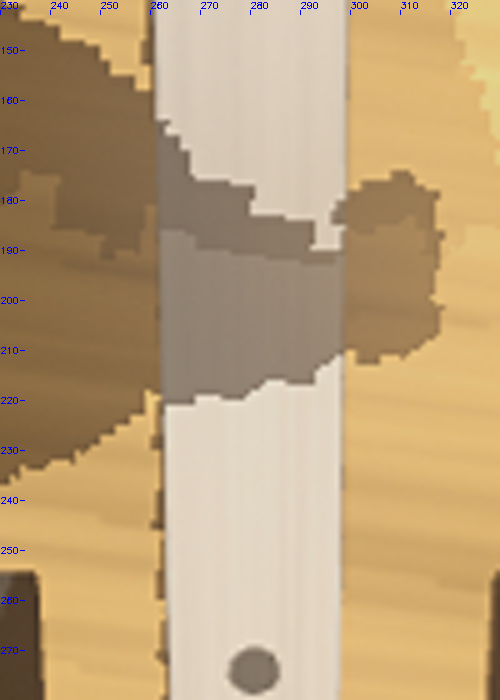

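```bash
cat > bar.py <<'E'
import sys
from h import *
n=sys.argv[1];v=np.array(list(map(float,sys.argv[2:10]))).reshape(4,2);z=float(sys.argv[10]) if len(sys.argv)>10 else .008
C=wcam(n);P=ray(C,v,z)*1000;a=(P[0]+P[1])/2;b=(P[2]+P[3])/2;d=b-a
e=1000*np.array(json.load(open(f"pics/{n}.json"))["ee_pos"])
c=(a+b)/2;t=np.degrees(np.arctan2(d[1],d[0]))
print("len",np.hypot(*d[:2]).round(1),"w",np.linalg.norm(P[0]-P[1]).round(1),np.linalg.norm(P[2]-P[3]).round(1),"centre",c[:2].round(1),"ang",t.round(2),"d from tcp",(c-e)[:2].round(1),'mid ang',(t%180).round(2))
E
python3 bar.py w6 259 59.5 300 59.5 297.3 321.5 264.7 321.5
```

```text
len 203.4 w 27.0 27.6 centre [456.5 265.7] ang 9.08 d from tcp [-3.2 -1.2] mid ang 9.08
```

play_rows(commands="0.5 -2 -1 -40 0;0.5 -2 -1 -75 0;0.5 -2 -1 -92 0;0.4 -2 -1 -98.5 0;0.3 -2 -1 -99.5 0;0.2 -2 -1 -99.5 0;0.2 -2 -1 -99.5 0;0.2 -2 -1 -99.5 0;0.2 -2 -1 -99.5 0;0.2 -2 -1 -95 0", force=60)

```text
time: 14.0
ee_pos: [0.4549, 0.2653, 0.0043]
tcp_rot: [178.7, 0.2, -171.0]
wrist_force: [-0.1, -0.3, -1.3]
opening: 0.0259
```

play_rows(commands="0.2 0 0 20 0;0.2 0 0 60 0;0.2 0 -20 100 0;0.2 10 -55 120 7;0.2 25 -90 120 14;0.2 40 -125 120 21;0.2 55 -150 120 28;0.2 65 -168 120 29.7;0.2 65 -168 120 29.7;0.2 65 -168 120 29.7")

```text
time: 14.83
ee_pos: [0.521, 0.0967, 0.1251]
tcp_rot: [178.7, 0.3, -141.4]
wrist_force: [-0.3, 0.1, -1.9]
opening: 0.0258
```

```bash
python3 look.py w7
```

```text
14.8333 [0.521  0.0967 0.1251] [ 178.69    0.34 -141.45] 0.025788332961191172
```

View pics/w7_raw.png

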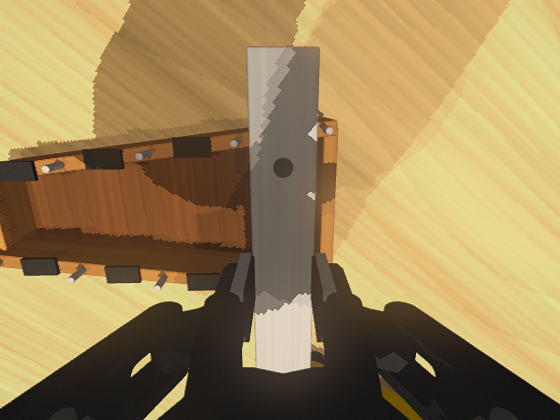

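```bash
python3 -c "
from h import *
zoom('w7',0,110,180,90,4,'w7a');zoom('w7',170,30,180,140,4,'w7b');zoom('w7',0,245,240,60,3,'w7c')"
```

View pics/w7a.png

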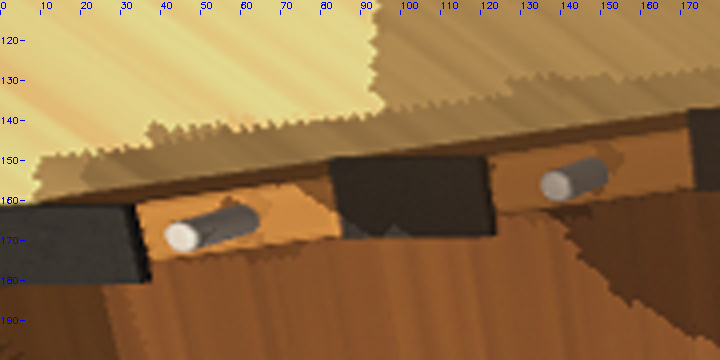

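View pics/w7b.png

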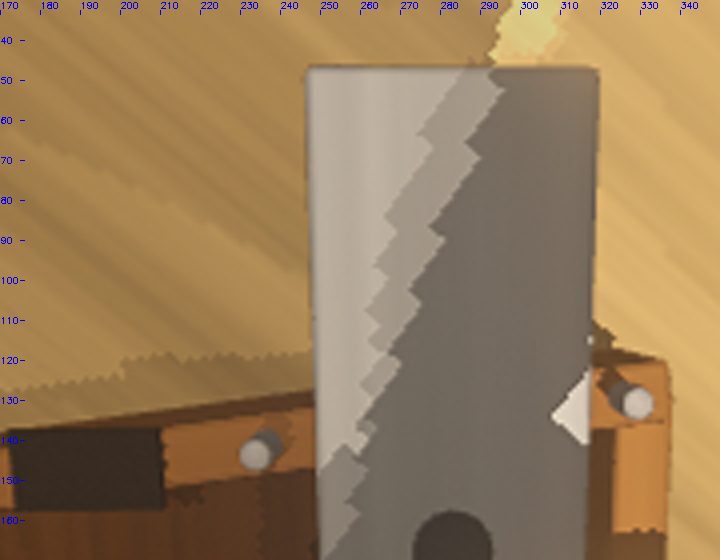

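View pics/w7c.png

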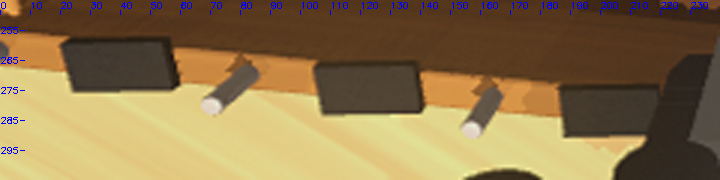

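```bash
cat > box.py <<'E'
from h import *
def box(n,uv,idx):
    C=wcam(n);m=pins()[idx];P=ray(C,uv,.066);print(planar(m,P));r=planar(m,P)
    x,f=fit([(C,np.array(uv,float),None)],m,[r[0]/1e3,r[1]/1e3,r[2]]);print((x*[1e3,1e3,1]).round(2),"px rms",np.sqrt((f**2).mean()).round(2),f.reshape(-1,2).round(1).tolist())
    a=np.radians(x[2])
    for i,y in enumerate((87,29,-29,-87)): print("seat",i+1,round(x[0]*1e3-y*np.sin(a),1),round(x[1]*1e3+y*np.cos(a),1))
E
python3 -c "
from box import *
box('w7',[(329.3,131.1),(233.8,144.1),(138.9,156.4),(45.1,169.1),(157.2,288.5),(69.8,280.2)],[0,1,2,3,7,8])
C=wcam('w7');e=json.load(open('pics/w7.json'));z=e['ee_pos'][2]
Q=ray(C,px([(307,66),(598,68),(588,556),(319,556)],4,170,30),z+.006)*1000;print(Q.round(1))
m=(Q[0]+Q[1])/2;f=(Q[2]+Q[3])/2;d=(f-m);print(np.degrees(np.arctan2(d[1],d[0])),'near-end to tcp',m[:2]-np.array(e['ee_pos'][:2])*1e3,np.linalg.norm((m-1000*np.array(e['ee_pos']))[:2]),'w',np.linalg.norm(Q[0]-Q[1]),np.linalg.norm(Q[2]-Q[3]))
t=np.radians(38.6);u=np.array([np.cos(t),np.sin(t)]);u=d[:2]/np.linalg.norm(d[:2]);print('centre of bar est',m[:2]+102.5*u)
"
```

```text
[np.float64(573.3), np.float64(28.0), np.float64(38.74), 'rms_mm', np.float64(0.5)]
[573.41  28.09  38.75] px rms 0.54 [[1.2, -0.2], [0.3, -0.4], [-0.2, 0.0], [-0.9, -0.1], [-0.3, 0.4], [-0.1, 0.8]]
seat 1 518.9 95.9
seat 2 555.3 50.7
seat 3 591.6 5.5
seat 4 627.9 -39.8
[[453.   24.2 131.1]
 [436.1  45.7 131.1]
 [472.1  74.9 131.1]
 [489.5  52.8 131.1]]
38.62679744182 near-end to tcp [-76.47867302 -61.72088058] 98.27743650373695 w 27.29538149306129 28.110543832284588
centre of bar est [524.61945791  98.93674319]
```

play_rows(commands="0.2 -5.3 -2.6 0 0.2;0.2 -5.3 -2.6 -15 0.2;0.2 -5.3 -2.6 -35 0.2;0.2 -5.3 -2.6 -50 0.2;0.2 -5.3 -2.6 -58 0.2;0.2 -5.3 -2.6 -62 0.2;0.2 -5.3 -2.6 -62 0.2")

```text
time: 15.47
ee_pos: [0.5147, 0.0954, 0.0629]
tcp_rot: [178.7, 0.3, -141.0]
wrist_force: [0.4, 0.5, 0.3]
opening: 0.0258
```

```bash
python3 look.py w8;python3 -c "
from h import *
d=camera('side')[:,:,::-1];cv2.imwrite('pics/d8_raw.png',d);s=camera('scene')[:,:,::-1];cv2.imwrite('pics/s8_raw.png',s)
zoom('d8',220,190,140,110,5,'d8z');zoom('s8',255,145,120,110,5,'s8z')"
```

```text
15.4667 [0.5147 0.0954 0.0629] [ 178.69    0.3  -141.04] 0.0257550348336548
```

View pics/d8z.png

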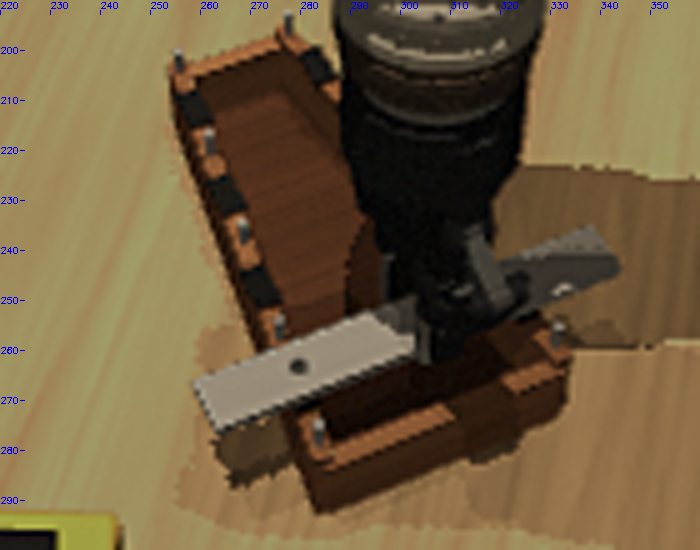

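View pics/w8_raw.png

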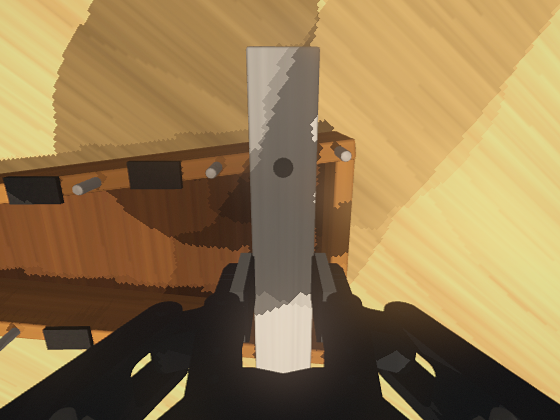

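```bash
python3 -c "
from box import *
box('w8',[(345.5,156),(211,173),(77.5,189.5)],[0,1,2])
C=wcam('w8');Q=ray(C,[(247,46.7),(319.5,47)],.069)[:,:2]*1e3;print('w near end',Q.mean(0).round(1), 'centre', (Q.mean(0)+102.5*np.array([np.cos(np.radians(38.8)),np.sin(np.radians(38.8))])).round(1))
D=cam('side')
u=px([(178,56),(208,131),(243,224),(280,319),(318,424),(288,14),(558,326)],5,220,190);print(planar(pins()[[9,8,7,6,5,4,0]],ray(D,u,.066)))
Q=ray(D,px([(193,387),(222,430),(620,262),(590,226)],5,220,190),.069)[:,:2]*1e3;a=(Q[0]+Q[1])/2;b=(Q[2]+Q[3])/2;print(Q.round(1),(a+b)/2,np.hypot(*(a-b)),np.degrees(np.arctan2(*(a-b)[::-1])))
"
```

```text
[np.float64(573.3), np.float64(27.7), np.float64(38.79), 'rms_mm', np.float64(0.6)]
[573.37  27.77  38.83] px rms 0.93 [[1.7, -0.1], [-0.2, 0.0], [-1.5, 0.5]]
seat 1 518.8 95.5
seat 2 555.2 50.4
seat 3 591.6 5.2
seat 4 627.9 -40.0
w near end [438.7  33.4] centre [518.6  97.6]
[np.float64(573.6), np.float64(29.7), np.float64(39.02), 'rms_mm', np.float64(1.6)]
[[606.  153.8]
 [587.6 171.9]
 [431.8  41.1]
 [448.4  23.5]] [518.45570076  97.58477824] 203.94996814982187 39.784668585180825
```

play_rows(commands="0.2 0.6 -1.5 -3 -0.1;0.2 0.6 -1.5 -6 -0.1;0.2 0.6 -1.5 -7 -0.1;0.2 0.6 -1.5 -7 -0.1;0.2 0.6 -1.5 -7 -0.1")

```text
time: 16.03
ee_pos: [0.516, 0.0933, 0.0562]
tcp_rot: [178.7, 0.3, -141.2]
wrist_force: [-0.5, -0.5, -0.8]
opening: 0.0261
```

play_rows(commands="0.2 0 0 -1 0;0.2 0 0 -1.5 0;0.2 0 0 -1.5 0")

```text
time: 16.28
ee_pos: [0.516, 0.0934, 0.0547]
tcp_rot: [178.7, 0.3, -141.2]
wrist_force: [-0.0, 0.6, -1.2]
opening: 0.0263
```

play_rows(commands="0.2 0 0 -1 0;0.2 0 0 -2 0;0.2 0 0 -2 0")

```text
time: 16.53
ee_pos: [0.5162, 0.0934, 0.0534]
tcp_rot: [178.7, 0.4, -141.2]
wrist_force: [-1.6, 0.3, 4.6]
opening: 0.0257
```

play_rows(commands="0.35 0 0 0 0;0.45 0 0 0 0;0.45 0 0 0 0;0.45 0 0 10 0;0.45 0 0 45 0;0.45 -10 -5 85 0;0.5 -20 -10 125 0;0.5 -20 -10 125 0;0.5 -20 -10 125 0")

```text
time: 17.28
ee_pos: [0.497, 0.0834, 0.1813]
tcp_rot: [178.9, 0.6, -141.2]
wrist_force: [1.0, 0.0, -0.5]
opening: 0.0427
```

```bash
python3 look.py w9
```

```text
17.2833 [0.497  0.0834 0.1813] [ 178.88    0.62 -141.2 ] 0.04269602783889921
```

View pics/w9_raw.png

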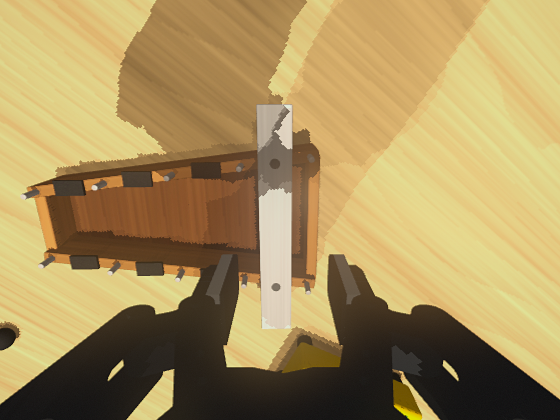

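```bash
python3 -c "
from h import *
zoom('w9',225,95,100,110,7,'w9a');zoom('w9',225,240,100,100,7,'w9b');zoom('w9',10,145,220,145,3,'w9c')"
```

```text
(no output)
```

View pics/w9a.png

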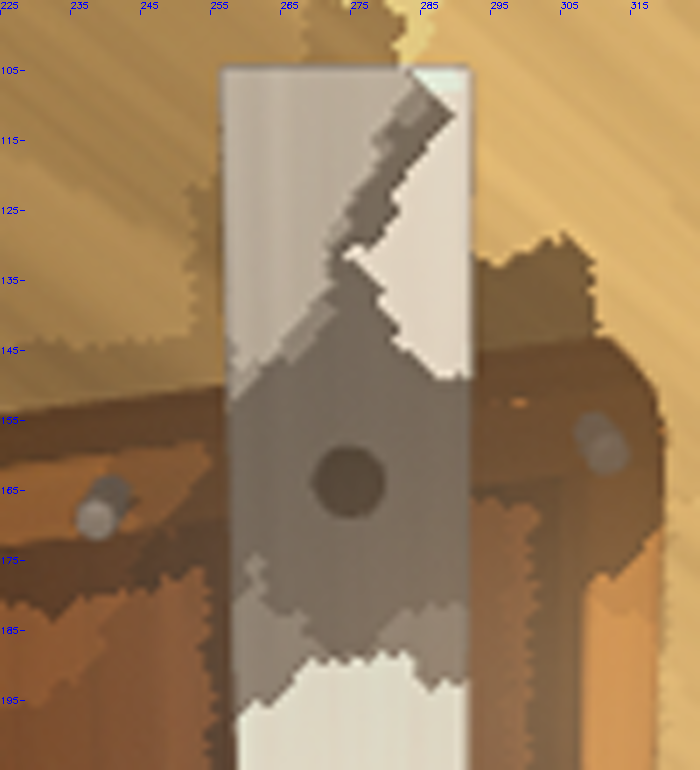

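View pics/w9b.png

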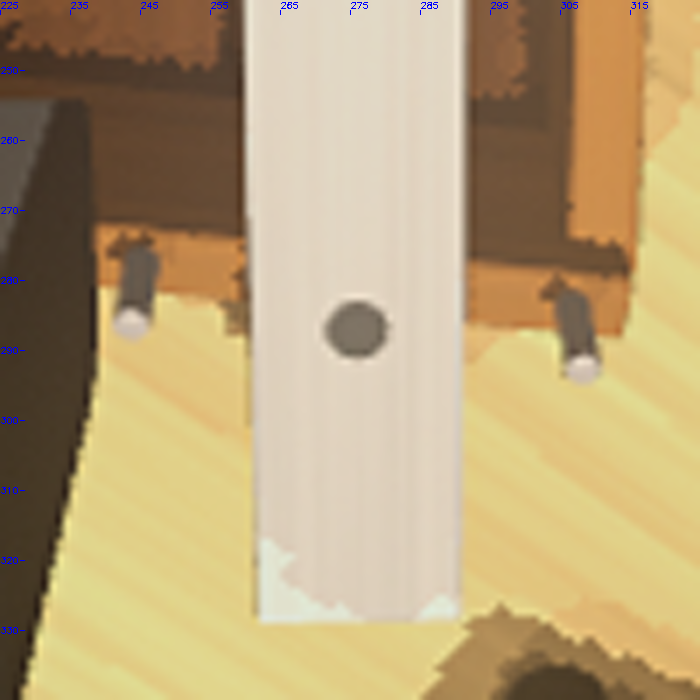

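View pics/w9c.png

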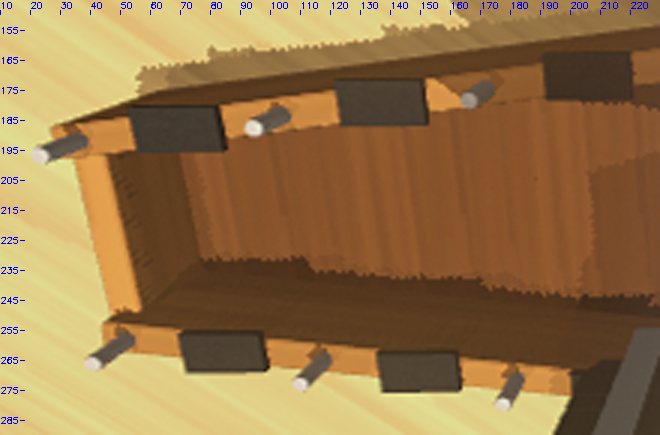

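```bash
python3 -c "
from box import *
a=lambda *p:px(p,7,225,95);b=lambda *p:px(p,7,225,240);c=lambda *p:px(p,3,10,145)
uv=np.r_[a((607,453),(96,519)),c((471,99),(255,127),(41,156)),b((582,369),(131,324)),c((504,404),(301,384),(94,364))]
box('w9',uv,list(range(10)))
uv=np.r_[uv];C=wcam('w9');P=ray(C,uv,.066)*1e3;print(P[[0,1,5,6]].mean(0))
Q=np.r_[a((221,68),(469,66)),b((459,620),(258,622))].ravel();open('/tmp/q','w').write(' '.join(map(str,Q)))
"; python3 bar.py w9 $(cat /tmp/q) .061
```

```text
[np.float64(572.9), np.float64(27.8), np.float64(38.77), 'rms_mm', np.float64(0.7)]
[572.93  27.91  38.81] px rms 0.63 [[1.2, -0.1], [0.7, -0.2], [-0.5, 0.2], [-0.8, 0.0], [-1.1, -0.5], [1.2, 0.0], [0.7, 0.2], [-0.1, 0.3], [-0.3, 0.5], [-0.9, 0.5]]
seat 1 518.4 95.7
seat 2 554.8 50.5
seat 3 591.1 5.3
seat 4 627.5 -39.9
[518.9090492   95.06051399  66.        ]
len 203.4 w 27.0 27.3 centre [519.3  95.1] ang 38.79 d from tcp [22.3 11.7] mid ang 38.79
```

play_rows(commands="0.5 0 -40 0 -7;0.5 0 -80 0 -14;0.5 5 -120 0 -21;0.5 10 -160 0 -28;0.5 15 -200 0 -34.4;0.5 20 -240 -10 -34.4;0.5 30 -280 -20 -34.4;0.5 33 -320 -30 -34.4;0.5 33 -320 -30 -34.4;0.5 33 -320 -30 -34.4")

```text
time: 18.17
ee_pos: [0.5279, -0.2381, 0.1449]
tcp_rot: [178.6, 0.1, -175.8]
wrist_force: [0.1, 0.6, 0.2]
opening: 0.0427
```

```bash
python3 look.py w10
```

```text
18.1667 [ 0.5279 -0.2381  0.1449] [ 1.7858e+02  1.0000e-01 -1.7577e+02] 0.04272805013027323
```

View pics/w10_raw.png

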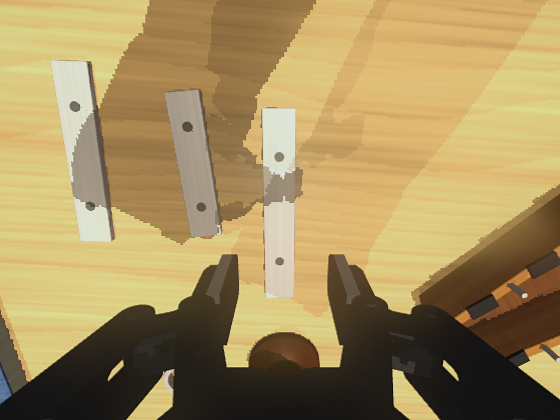

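```bash
python3 -c "
from h import *
zoom('w10',40,50,190,200,3,'w10a');zoom('w10',255,100,50,205,3,'w10b')"
```

```text
(no output)
```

View pics/w10a.png

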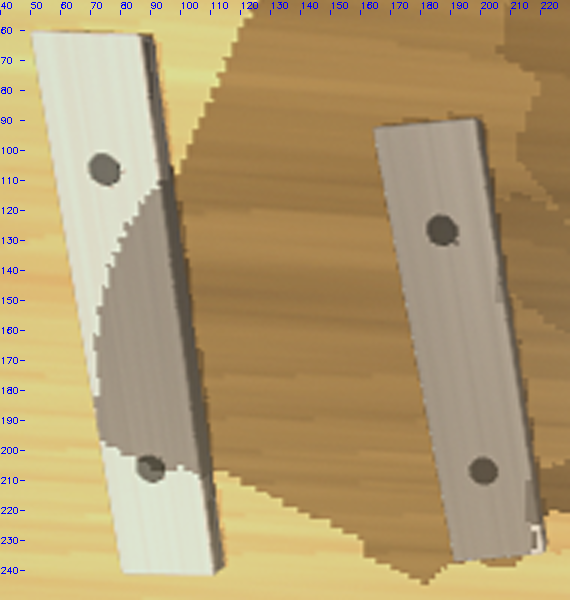

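View pics/w10b.png

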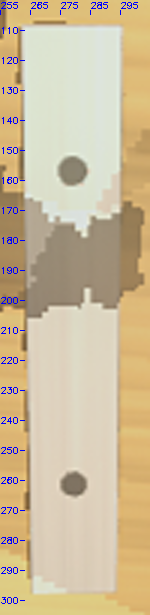

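```bash
f(){ python3 - "$@" <<'E'
import sys
sys.path.insert(0,'.')
from h import *
v=list(map(float,sys.argv[1:]));n=v[:3];print(*px(np.array(v[3:]).reshape(4,2),*n).ravel())
E
}
python3 bar.py w10 $(f 3 255 100 23 26 122 26 118 592 31 593)
python3 bar.py w10 $(f 3 40 50 375 129 476 120 534 553 455 560)
python3 bar.py w10 $(f 3 40 50 32 33 140 35 213 575 122 573)
```

```text
len 176.1 w 26.9 28.3 centre [ 541.5 -237.9] ang 4.17 d from tcp [13.7  0.1] mid ang 4.17
len 123.9 w 26.9 24.1 centre [ 507.5 -313.4] ang 8.56 d from tcp [-20.3 -75.3] mid ang 8.56
len 150.1 w 27.2 27.0 centre [ 505.6 -405.3] ang 2.43 d from tcp [ -22.3 -167.3] mid ang 2.43
```

play_rows(commands="0.5 15.5 1 -40 0;0.5 15.5 1 -80 0;0.5 15.5 1 -110 0;0.5 15.5 1 -120 0;0.5 15.5 1 -120 0;0.5 15.5 1 -120 0")

```text
time: 18.72
ee_pos: [0.545, -0.2349, 0.0292]
tcp_rot: [178.7, 0.4, -175.5]
wrist_force: [0.5, -0.8, 0.6]
opening: 0.043
```

```bash
python3 look.py w11
```

```text
18.7167 [ 0.545  -0.2349  0.0292] [ 178.74    0.38 -175.52] 0.043049395916259614
```

View pics/w11_raw.png

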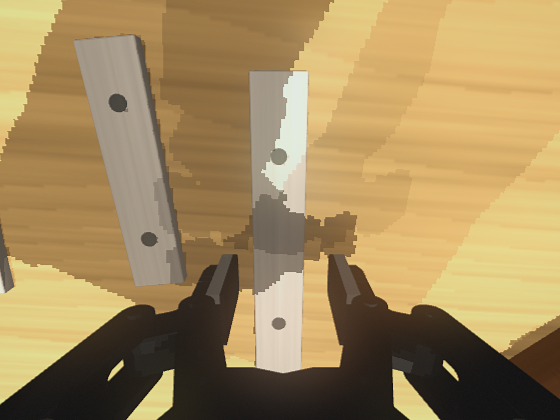

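```bash
cat > near.py <<'E'
# near end: n L z u1 v1 u2 v2  (+ optional lower edge pts for angle)
import sys
from h import *
n=sys.argv[1];L=float(sys.argv[2]);z=float(sys.argv[3]);v=np.array(list(map(float,sys.argv[4:]))).reshape(-1,2)
P=ray(wcam(n),v,z)[:,:2]*1e3;o=json.load(open(f'pics/{n}.json'));e=1e3*np.array(o['ee_pos'][:2])
m=(P[0]+P[1])/2;t=np.radians((o['tcp_rot'][2])%180)
if len(P)>2:
    d=(P[2]+P[3])/2-m;t=np.arctan2(d[1],d[0])
u=np.array([np.cos(t),np.sin(t)]);c=m+L/2*u;ty=np.radians(o['tcp_rot'][2]%180);U=np.array([np.cos(ty),np.sin(ty)])
print('ang',np.degrees(t).round(2),'tool',(o['tcp_rot'][2]%180),'w',np.linalg.norm(P[0]-P[1]).round(1),'centre',c.round(1),'from tcp along',((c-e)@U).round(1),'perp',((c-e)@[-U[1],U[0]]).round(1))
E
python3 near.py w11 178 .008 249 70.5 308 70.5 301.5 365 256.5 365
```

```text
ang 4.31 tool 4.480829284681619 w 27.1 centre [ 542.3 -237.9] from tcp along -2.8 perp -2.8
```

play_rows(commands="0.5 -2 -2.6 -12 0;0.45 -2 -2.6 -22 0;0.4 -2 -2.6 -26.5 0;0.3 -2 -2.6 -27.5 0;0.2 -2 -2.6 -27.5 0;0.2 -2 -2.6 -27.5 0;0.2 -2 -2.6 -27.5 0;0.2 -2 -2.6 -27.5 0;0.2 -2 -2.6 -24 0;0.2 -2 -2.6 -10 0", force=60)

```text
time: 19.6
ee_pos: [0.541, -0.2373, 0.0155]
tcp_rot: [178.6, 0.1, -175.6]
wrist_force: [0.3, 0.2, -1.3]
opening: 0.026
```

```bash
python3 look.py w12; python3 -c "
from h import *
zoom('w12',230,50,100,140,5,'w12z')"
```

```text
19.6 [ 0.541  -0.2373  0.0155] [ 1.7857e+02  1.2000e-01 -1.7558e+02] 0.025985580386218392
```

View pics/w12z.png

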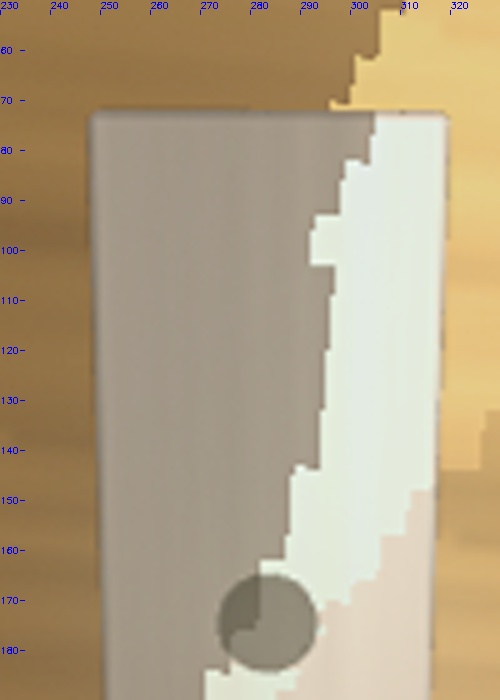

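```bash
python3 near.py w12 178 .0215 $(python3 -c "
from h import *
print(*px([(92,112),(446,113),(431,690),(107,690)],5,230,50).ravel())")
```

```text
ang 4.39 tool 4.416034872136805 w 27.2 centre [ 541.2 -238.3] from tcp along 0.2 perp -1.0
```

play_rows(commands="0.2 0 0 40 0;0.2 0 10 80 0;0.2 0 40 110 7;0.2 0 80 115 14;0.2 0 120 115 21;0.2 3 160 115 28;0.2 6 200 115 34.4;0.2 10 240 110 34.4;0.2 12 270 90 34.4;0.2 14 287.8 70 34.4")

```text
time: 20.48
ee_pos: [0.5569, 0.0531, 0.088]
tcp_rot: [178.7, 0.5, -141.0]
wrist_force: [-0.4, 0.2, -1.2]
opening: 0.0259
```

play_rows(commands="0.2 0 0 -10 0;0.2 0 0 -16 0;0.2 0 0 -16 0")

```text
time: 20.73
ee_pos: [0.5557, 0.0491, 0.0704]
tcp_rot: [178.6, 0.2, -141.2]
wrist_force: [-0.4, 0.5, -1.1]
opening: 0.0261
```

```bash
python3 look.py w13
```

```text
20.7333 [0.5557 0.0491 0.0704] [ 178.65    0.23 -141.18] 0.026072966230416994
```

View pics/w13_raw.png

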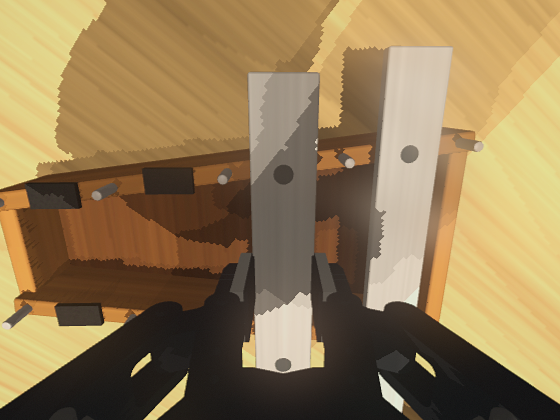

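```bash
python3 -c "
from h import *
zoom('w13',80,60,280,140,2,'x');zoom('w13',200,140,180,60,4,'w13z')"; python3 near.py w13 178 .0765 247.5 72.3 320.2 72.3 316 250 253.5 250; python3 -c "
from box import *
box('w13',[(349.5,162.5),(222,178.5),(97,195)],[1,2,3])
print((ray(wcam('w13'),[(349.5,162.5),(222,178.5)],.066)*1e3).round(1))"
```

```text
ang 39.13 tool 38.81725170584792 w 27.9 centre [555.3  49.2] from tcp along -0.3 perp 0.3
[np.float64(573.2), np.float64(27.7), np.float64(38.87), 'rms_mm', np.float64(0.6)]
[573.26  27.72  38.91] px rms 0.91 [[1.3, -0.3], [0.3, 0.4], [-1.7, 0.3]]
seat 1 518.6 95.4
seat 2 555.0 50.3
seat 3 591.5 5.2
seat 4 627.9 -40.0
[[496.2  39.3  66. ]
 [537.7  -1.2  66. ]]
```

View pics/w13z.png

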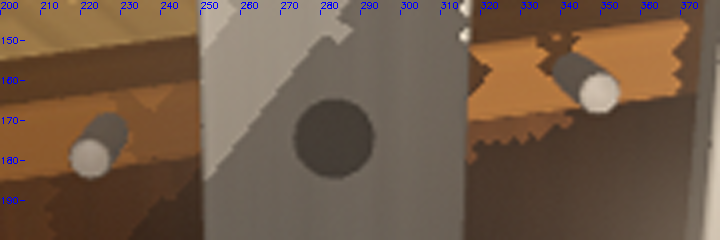

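play_rows(commands="0.2 -0.4 1 -5 0;0.2 -0.4 1 -10 0;0.2 -0.4 1 -14 0;0.2 -0.4 1 -15.5 0;0.2 -0.4 1 -16.5 0;0.2 -0.4 1 -16.5 0")

```text
time: 21.28
ee_pos: [0.5561, 0.0504, 0.0552]
tcp_rot: [178.7, 0.3, -141.2]
wrist_force: [-0.9, 1.2, -1.4]
opening: 0.026
```

play_rows(commands="0.2 0 0 -1 0;0.2 0 0 -1.5 0;0.2 0 0 -1.5 0")

```text
time: 21.53
ee_pos: [0.5562, 0.0506, 0.0538]
tcp_rot: [178.7, 0.3, -141.2]
wrist_force: [-0.5, -1.1, -2.4]
opening: 0.026
```

play_rows(commands="0.2 -0.5 -0.4 -0.5 0;0.2 -0.5 -0.4 -1 0;0.2 -0.5 -0.4 -1.3 0")

```text
time: 21.78
ee_pos: [0.5558, 0.0502, 0.0534]
tcp_rot: [178.7, 0.4, -141.2]
wrist_force: [-3.6, 0.0, 7.6]
opening: 0.0257
```

play_rows(commands="0.35 0 0 0.5 0;0.45 0 0 0.5 0;0.45 0 0 0.5 0;0.45 0 0 10 0;0.45 0 0 45 0;0.45 -10 -15 85 0;0.5 -20 -30 125 0;0.5 -20 -30 125 0;0.5 -20 -30 125 0;0.5 -20 -30 125 0")

```text
time: 22.62
ee_pos: [0.5359, 0.0201, 0.1778]
tcp_rot: [178.8, 0.4, -141.2]
wrist_force: [0.5, -0.0, 0.1]
opening: 0.0426
```

```bash
python3 look.py w14;python3 -c "
from h import *
zoom('w14',210,90,150,150,5,'w14a');zoom('w14',210,230,150,110,5,'w14b')"
```

```text
22.6167 [0.5359 0.0201 0.1778] [ 178.76    0.4  -141.22] 0.042647291074962124
```

View pics/w14_raw.png

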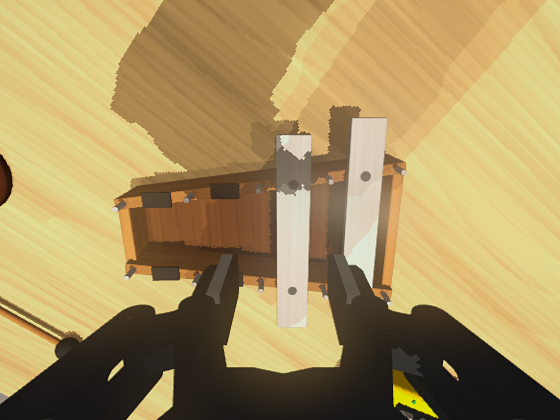

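View pics/w14a.png

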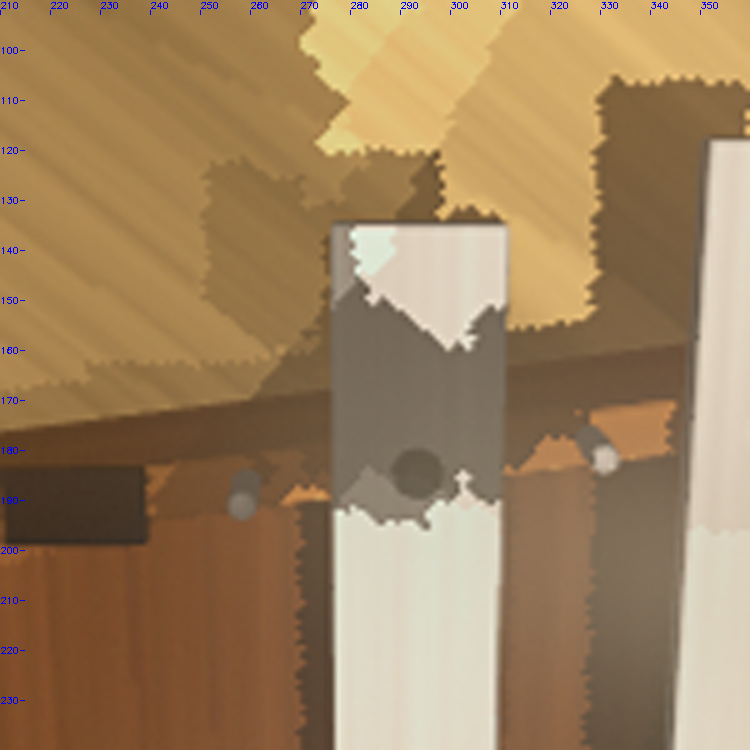

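View pics/w14b.png

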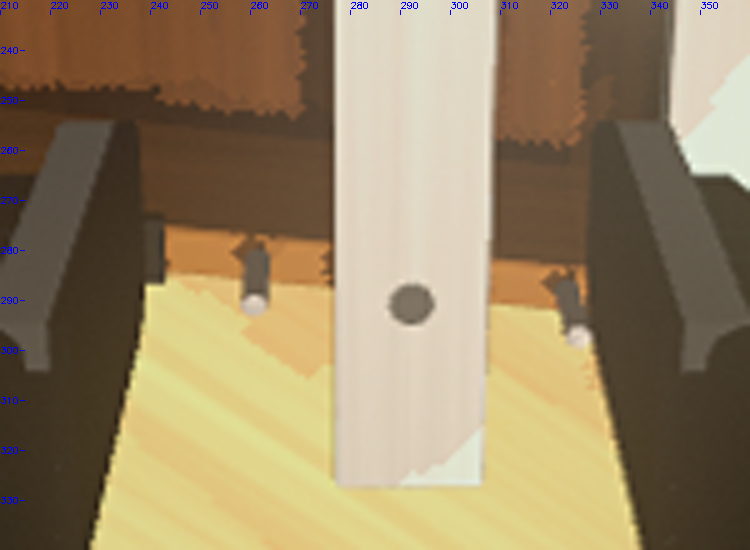

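```bash
python3 -c "
from box import *
a=px([(605,459),(240,506)],5,210,90);b=px([(578,336),(254,304)],5,210,230)
uv=np.r_[a,b];P=ray(wcam('w14'),uv,.066)*1e3;print(P.mean(0).round(1),P.round(1).tolist());box('w14',uv,[1,2,6,7])
Q=np.r_[px([(332,224),(507,225)],5,210,90),px([(483,486),(335,486)],5,210,230)].ravel();open('/tmp/q','w').write(' '.join(map(str,Q)))
"; python3 bar.py w14 $(cat /tmp/q) .061
```

```text
[555.3  49.7  66. ] [[496.1, 39.4, 66.0], [538.2, -1.3, 66.0], [578.4, 105.2, 66.0], [608.7, 55.7, 66.0]]
[np.float64(573.5), np.float64(27.1), np.float64(38.77), 'rms_mm', np.float64(0.4)]
[573.56  27.17  38.78] px rms 0.28 [[-0.0, -0.2], [0.0, -0.4], [0.2, 0.3], [-0.2, 0.5]]
seat 1 519.1 95.0
seat 2 555.4 49.8
seat 3 591.7 4.6
seat 4 628.1 -40.6
len 176.5 w 27.1 27.8 centre [555.4  48.9] ang 38.66 d from tcp [19.5 28.8] mid ang 38.66
```

play_rows(commands="0.5 0 -40 0 -7;0.5 -3 -80 0 -14;0.5 -6 -120 0 -21;0.5 -9 -160 0 -28;0.5 -12 -200 0 -35.5;0.5 -15 -240 0 -35.8;0.5 -18 -280 0 -35.8;0.5 -21 -320 0 -35.8;0.5 -24 -360 0 -35.8;0.5 -27 -400 -40 -35.8")

```text
time: 23.5
ee_pos: [0.5102, -0.3729, 0.151]
tcp_rot: [178.9, 0.6, -177.0]
wrist_force: [1.2, -0.5, 1.0]
opening: 0.0425
```

play_rows(commands="0.5 -2 -24 -30 0;0.5 -2 -24 -70 0;0.5 -2 -24 -105 0;0.5 -2 -24 -108 0;0.5 -2 -24 -108 0;0.5 -2 -24 -108 0")

```text
time: 24.0
ee_pos: [0.5079, -0.393, 0.0412]
tcp_rot: [178.7, 0.4, -176.9]
wrist_force: [-0.3, 0.4, 0.5]
opening: 0.0425
```

```bash
python3 look.py w15
```

```text
24.0 [ 0.5079 -0.393   0.0412] [ 178.73    0.36 -176.95] 0.04247049665435877
```

View pics/w15_raw.png

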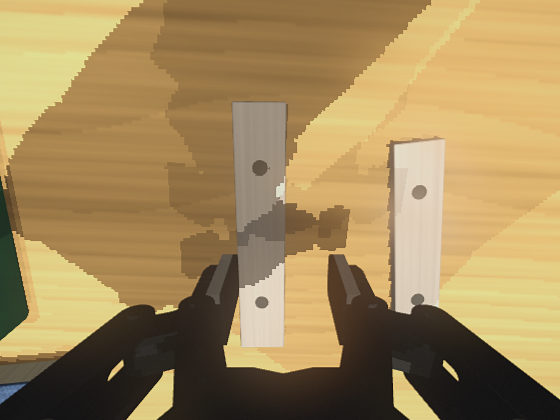

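```bash
python3 bar.py w15 232 102 286.5 102 283.7 346 241 346.5;python3 near.py w15 152 .008 232 102 286.5 102 283.7 346 241 346.5; python3 near.py w15 126 .008 393.5 145 443.5 139 439.5 300 396.5 300
```

```text
len 149.9 w 27.6 27.5 centre [ 505.4 -406.1] ang 2.52 d from tcp [ -2.5 -13.1] mid ang 2.52
ang 2.52 tool 3.0515663995013256 w 27.6 centre [ 506.5 -406. ] from tcp along -2.1 perp -12.9
ang 10.04 tool 3.0515663995013256 w 26.6 centre [ 508.4 -313.5] from tcp along 4.7 perp 79.3
```

play_rows(commands="0.5 -1.4 -12.3 0 -0.3;0.5 -1.4 -12.3 -15 -0.3;0.45 -1.4 -12.3 -30 -0.3;0.4 -1.4 -12.3 -38 -0.3;0.3 -1.4 -12.3 -39.3 -0.3;0.2 -1.4 -12.3 -39.3 -0.3;0.2 -1.4 -12.3 -39.3 -0.3;0.2 -1.4 -12.3 -39.3 -0.3;0.2 -1.4 -12.3 -36 -0.3;0.2 -1.4 -12.3 -20 -0.3")

```text
time: 24.88
ee_pos: [0.505, -0.4047, 0.0182]
tcp_rot: [178.6, 0.2, -177.3]
wrist_force: [0.3, -0.1, -1.4]
opening: 0.0256
```

```bash
python3 look.py w16;python3 -c "
from h import *
zoom('w16',230,70,100,130,5,'w16z')"
```

```text
24.8833 [ 0.505  -0.4047  0.0182] [ 178.58    0.19 -177.28] 0.02555150870128931
```

View pics/w16z.png

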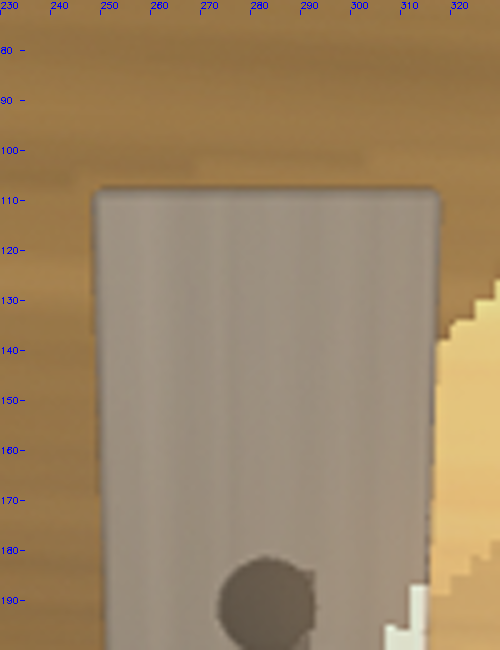

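```bash
python3 near.py w16 152 .0242 $(python3 -c "
from h import *
print(*px([(94,187),(440,187),(427,640),(107,640)],5,230,70).ravel())")
```

```text
ang 2.67 tool 2.7158405035010844 w 27.4 centre [ 505.  -405.9] from tcp along 0.0 perp -1.2
```

play_rows(commands="0.2 0 0 40 0;0.2 0 20 80 7;0.2 0 55 110 14;0.2 0 95 112 21;0.2 0 135 112 28;0.2 0 175 112 35;0.2 0 215 112 36.1;0.2 5 255 112 36.1;0.2 15 295 112 36.1;0.2 30 333 112 36.1")

```text
time: 25.77
ee_pos: [0.5357, -0.0706, 0.1332]
tcp_rot: [178.8, 0.4, -141.2]
wrist_force: [0.7, -0.8, -0.9]
opening: 0.0258
```

play_rows(commands="0.2 20 35 0 0;0.2 40 60 -10 0;0.2 55 77 -35 0;0.2 56.5 77.4 -55 0;0.2 56.5 77.4 -58 0;0.2 56.5 77.4 -58 0;0.2 56.5 77.4 -58 0")

```text
time: 26.35
ee_pos: [0.5926, 0.0043, 0.0753]
tcp_rot: [178.8, 0.4, -141.2]
wrist_force: [1.1, -0.6, 0.2]
opening: 0.0255
```

```bash
python3 look.py w17; python3 -c "
from h import *
zoom('w17',190,90,190,100,4,'w17z')"
```

```text
26.35 [0.5926 0.0043 0.0753] [ 178.76    0.38 -141.22] 0.025534789353349623
```

View pics/w17_raw.png

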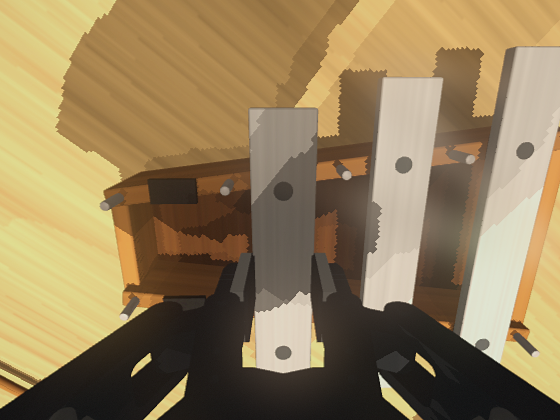

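View pics/w17z.png

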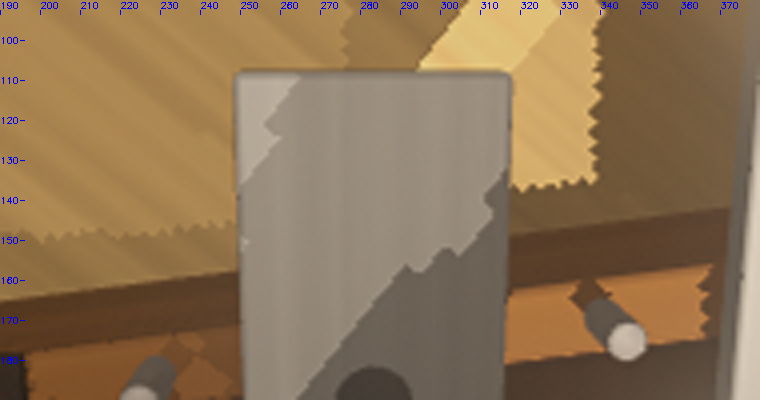

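```bash
python3 near.py w17 152 .0813 $(python3 -c "
from h import *
print(*px([(236,72),(511,72),(503,390),(244,390)],4,190,90).ravel())"); python3 -c "
from box import *
uv=[(470,159.5),(346.3,175.3),(225,190),(104.5,205.5)]
box('w17',uv,[1,2,3,4])
"
```

```text
ang 38.74 tool 38.77749923469938 w 27.2 centre [592.7   3.7] from tcp along -0.3 perp -0.6
[np.float64(573.7), np.float64(27.6), np.float64(38.7), 'rms_mm', np.float64(0.7)]
[573.77  27.61  38.7 ] px rms 1.04 [[1.8, 0.0], [0.9, -0.2], [-0.8, 0.6], [-1.9, 0.3]]
seat 1 519.4 95.5
seat 2 555.6 50.2
seat 3 591.9 5.0
seat 4 628.2 -40.3
```

play_rows(commands="0.2 -0.8 1.3 -7 0;0.2 -0.8 1.3 -14 0;0.2 -0.8 1.3 -18 0;0.2 -0.8 1.3 -20 0;0.2 -0.8 1.3 -21 0;0.2 -0.8 1.3 -21 0;0.2 -0.8 1.3 -21 0")

```text
time: 26.98
ee_pos: [0.5913, 0.0059, 0.0539]
tcp_rot: [178.7, 0.3, -141.2]
wrist_force: [-4.8, -1.4, 7.6]
opening: 0.0261
```

Contact, well aligned. Release and look.

play_rows(commands="0.35 0 0 0.5 0;0.45 0 0 0.5 0;0.45 0 0 0.5 0;0.45 0 0 10 0;0.45 0 0 45 0;0.45 -10 -15 85 0;0.5 -20 -30 125 0;0.5 -20 -30 125 0;0.5 -20 -30 125 0;0.5 -20 -30 125 0")

```text
time: 27.82
ee_pos: [0.572, -0.0239, 0.1784]
tcp_rot: [178.8, 0.4, -141.2]
wrist_force: [-0.2, -0.7, 0.0]
opening: 0.0427
```

```bash
python3 look.py w18;python3 -c "
from h import *
zoom('w18',210,110,150,130,5,'w18a');zoom('w18',210,230,150,110,5,'w18b')"
```

```text
27.8167 [ 0.572  -0.0239  0.1784] [ 178.76    0.4  -141.21] 0.04271661833760514
```

View pics/w18a.png

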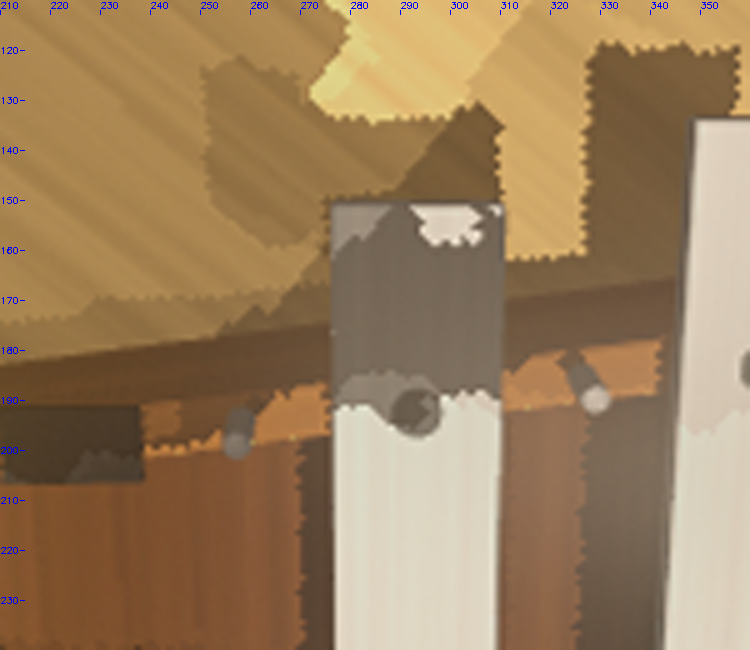

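View pics/w18b.png

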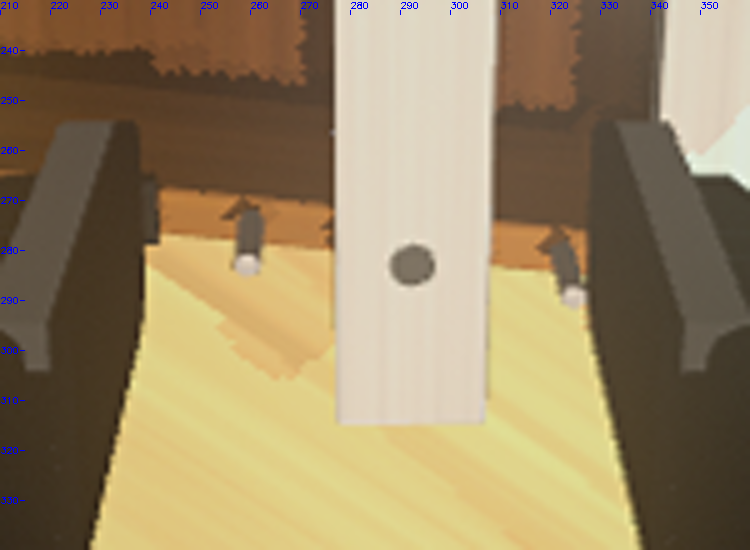

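```bash
python3 -c "
from box import *
a=px([(596,399),(236,447)],5,210,110);b=px([(573,296),(247,265)],5,210,230)
uv=np.r_[a,b];P=ray(wcam('w18'),uv,.066)*1e3;print(P.mean(0).round(1));box('w18',uv,[2,3,7,8])
Q=np.r_[px([(331,204),(504,204)],5,210,110),px([(485,424),(338,424)],5,210,230)].ravel();open('/tmp/q','w').write(' '.join(map(str,Q)))
"; python3 bar.py w18 $(cat /tmp/q) .061
```

```text
[591.7   4.7  66. ]
[np.float64(573.6), np.float64(27.3), np.float64(38.81), 'rms_mm', np.float64(0.4)]
[573.6   27.31  38.81] px rms 0.35 [[0.0, -0.1], [-0.2, -0.6], [0.4, 0.5], [-0.2, 0.4]]
seat 1 519.1 95.1
seat 2 555.4 49.9
seat 3 591.8 4.7
seat 4 628.1 -40.5
len 151.0 w 27.2 27.3 centre [591.    4.6] ang 38.86 d from tcp [19.  28.6] mid ang 38.86
```

play_rows(commands="0.5 -10 -38 0 -7;0.5 -20 -76 0 -14;0.5 -30 -114 0 -21;0.5 -40 -152 0 -28;0.5 -48 -190 0 -29.5;0.5 -56 -228 0 -29.5;0.5 -63.6 -265 -20 -29.5;0.5 -63.6 -289 -60 -29.5;0.5 -63.6 -289 -95 -29.5;0.5 -63.6 -289 -130 -29.5")

```text
time: 28.7
ee_pos: [0.5068, -0.3137, 0.0438]
tcp_rot: [178.6, 0.2, -170.8]
wrist_force: [0.0, -0.2, -0.6]
opening: 0.0429
```

play_rows(commands="0.5 0 0 -8 0;0.5 0 0 -8 0;0.5 0 0 -8 0")

```text
time: 28.95
ee_pos: [0.5083, -0.3123, 0.0406]
tcp_rot: [178.7, 0.3, -170.6]
wrist_force: [0.2, -0.8, 0.8]
opening: 0.0427
```

```bash
python3 look.py w19
```

```text
28.95 [ 0.5083 -0.3123  0.0406] [ 178.69    0.32 -170.64] 0.042730088625897306
```

View pics/w19_raw.png

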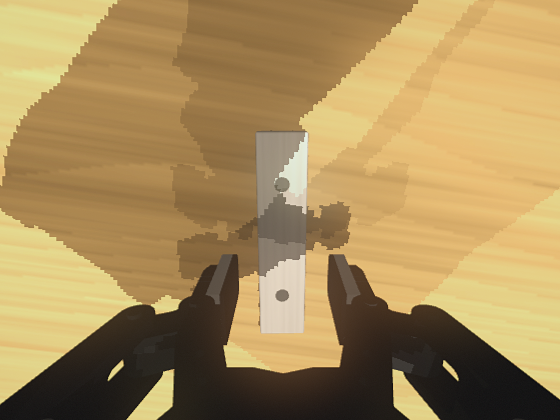

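```bash
python3 near.py w19 126 .008 255.7 131.5 307.7 131.5 303 332 260.7 332; python3 bar.py w19  255.7 131.5 307.7 131.5 303 332 260.7 332
```

```text
ang 9.29 tool 9.358491343753514 w 27.0 centre [ 507.8 -313.3] from tcp along -0.7 perp -0.9
len 124.1 w 27.0 26.8 centre [ 506.9 -313.5] ang 9.29 d from tcp [-1.5 -1.1] mid ang 9.29
```

play_rows(commands="0.5 -0.5 0 -15 0;0.45 -0.5 0 -30 0;0.4 -0.5 0 -37 0;0.3 -0.5 0 -38.5 0;0.2 -0.5 0 -38.7 0;0.2 -0.5 0 -38.7 0;0.2 -0.5 0 -38.7 0;0.2 -0.5 0 -38.7 0;0.2 -0.5 0 -36 0;0.2 -0.5 0 -20 0")

```text
time: 29.83
ee_pos: [0.5062, -0.312, 0.0179]
tcp_rot: [178.6, 0.2, -170.7]
wrist_force: [-0.1, -0.1, -1.2]
opening: 0.0257
```

```bash
python3 look.py w20;python3 -c "
from h import *
zoom('w20',230,100,100,110,5,'w20z')"
```

```text
29.8333 [ 0.5062 -0.312   0.0179] [ 1.7857e+02  1.6000e-01 -1.7069e+02] 0.025722372386462106
```

View pics/w20z.png

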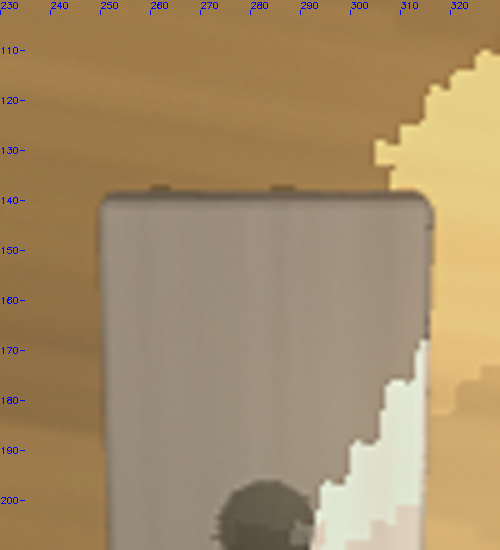

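```bash
python3 near.py w20 126 .0239 $(python3 -c "
from h import *
print(*px([(101,196),(433,197),(424,545),(107,545)],5,230,100).ravel())")
```

```text
ang 9.02 tool 9.31297124772783 w 27.0 centre [ 505.8 -313.5] from tcp along -0.7 perp -1.4
```

play_rows(commands="0.2 0 0 40 0;0.2 0 20 80 7;0.2 0 55 110 14;0.2 0 95 112 21;0.2 5 135 112 28;0.2 15 175 112 29.5;0.2 40 205 112 29.5;0.2 70 230 112 29.5;0.2 95 255 90 29.5;0.2 122 273 65 29.5")

```text
time: 30.72
ee_pos: [0.632, -0.0375, 0.0867]
tcp_rot: [178.9, 0.5, -141.1]
wrist_force: [0.3, -0.9, -0.8]
opening: 0.0255
```

play_rows(commands="0.2 0 0 -8 0;0.2 0 0 -8 0;0.2 0 0 -8 0")

```text
time: 30.97
ee_pos: [0.629, -0.04, 0.0766]
tcp_rot: [178.7, 0.3, -141.2]
wrist_force: [-0.3, -1.2, 0.3]
opening: 0.0257
```

```bash
python3 look.py w21; python3 -c "
from h import *
zoom('w21',190,120,190,100,4,'w21z')"
```

```text
30.9667 [ 0.629  -0.04    0.0766] [ 178.67    0.27 -141.17] 0.025652264693591005
```

View pics/w21_raw.png

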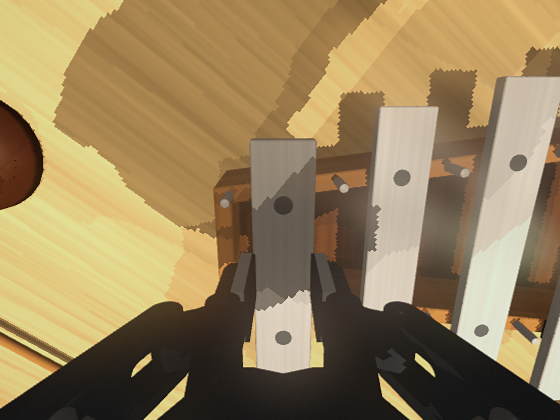

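View pics/w21z.png

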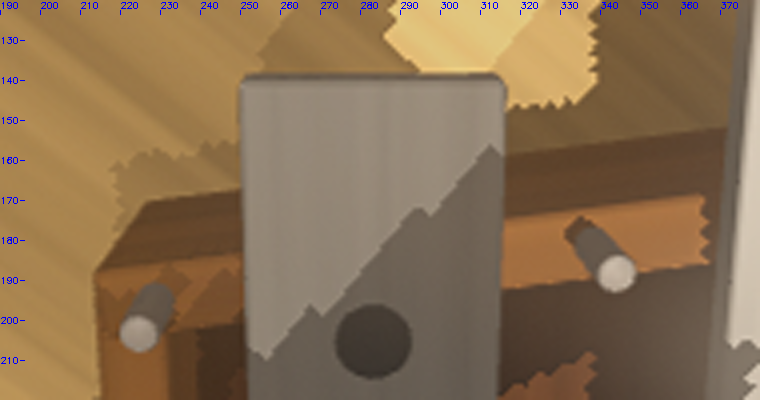

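```bash
python3 near.py w21 126 .0826 $(python3 -c "
from h import *
print(*px([(241,78),(507,79),(498,395),(248,395)],4,190,120).ravel())"); python3 -c "
from box import *
uv=np.r_[[(465,173.3)],px([(618,273),(139,334)],4,190,120)]
box('w21',uv,[2,3,4])
print((ray(wcam('w21'),uv,.066)*1e3).round(1))"
```

```text
ang 38.61 tool 38.82790651864909 w 27.1 centre [628.7 -41.1] from tcp along -1.0 perp -0.7
[np.float64(574.1), np.float64(27.6), np.float64(38.67), 'rms_mm', np.float64(0.3)]
[574.16  27.62  38.65] px rms 0.48 [[0.8, -0.1], [-0.0, 0.3], [-0.8, -0.0]]
seat 1 519.8 95.6
seat 2 556.0 50.3
seat 3 592.3 5.0
seat 4 628.5 -40.3
[[538.7  -1.2  66. ]
 [580.2 -41.8  66. ]
 [621.9 -82.3  66. ]]
```

play_rows(commands="0.2 -0.1 0.9 -7 0;0.2 -0.1 0.9 -14 0;0.2 -0.1 0.9 -18 0;0.2 -0.1 0.9 -20.5 0;0.2 -0.1 0.9 -22 0;0.2 -0.1 0.9 -22.3 0;0.2 -0.1 0.9 -22.3 0")

```text
time: 31.6
ee_pos: [0.6292, -0.0394, 0.0558]
tcp_rot: [178.8, 0.3, -141.2]
wrist_force: [-4.4, -1.1, 4.8]
opening: 0.0255
```

play_rows(commands="0.3 0 0 0 0;0.4 0 0 0 0;0.45 0 0 0.5 0;0.45 0 0 10 0;0.45 0 0 45 0;0.45 -10 -15 85 0;0.5 -20 -30 125 0;0.5 -20 -30 125 0;0.5 -20 -30 125 0;0.5 -20 -30 125 0")

```text
time: 32.43
ee_pos: [0.6098, -0.069, 0.1801]
tcp_rot: [178.8, 0.4, -141.2]
wrist_force: [-0.3, -0.4, -1.0]
opening: 0.0429
```

```bash
python3 look.py w22;python3 -c "
from h import *
zoom('w22',210,120,150,130,5,'w22a');zoom('w22',210,230,150,110,5,'w22b')"
```

```text
32.4333 [ 0.6098 -0.069   0.1801] [ 178.76    0.39 -141.21] 0.04287361365173782
```

View pics/w22_raw.png

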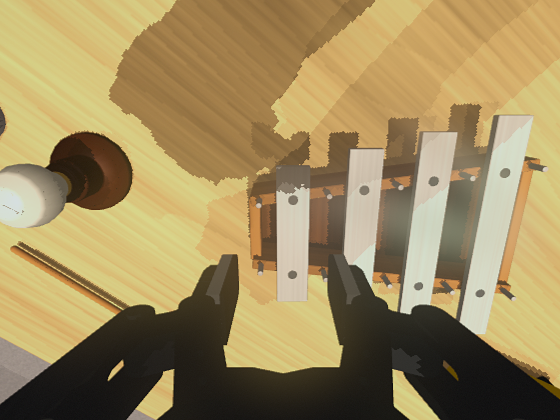

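View pics/w22a.png

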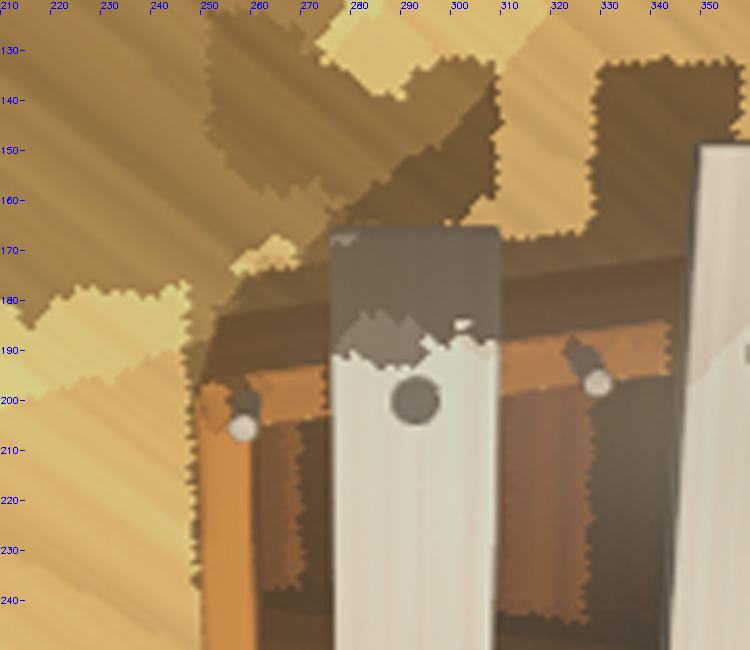

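View pics/w22b.png

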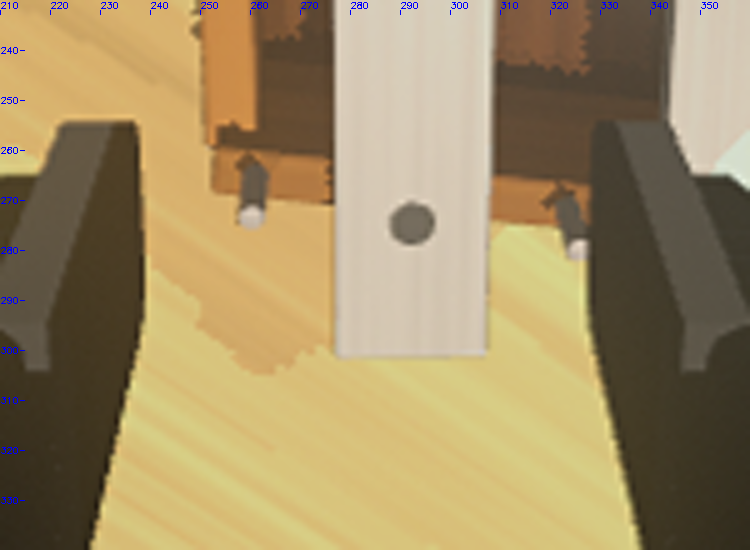

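```bash
python3 -c "
from box import *
a=px([(598,383),(243,429)],5,210,120);b=px([(579,250),(251,217)],5,210,230)
uv=np.r_[a,b];P=ray(wcam('w22'),uv,.066)*1e3;print(P.mean(0).round(1));box('w22',uv,[3,4,8,9])
Q=np.r_[px([(331,228),(499,228)],5,210,120),px([(487,356),(335,356)],5,210,230)].ravel();open('/tmp/q','w').write(' '.join(map(str,Q)))
"; python3 bar.py w22 $(cat /tmp/q) .061
```

```text
[628.1 -40.5  66. ]
[np.float64(573.6), np.float64(27.4), np.float64(38.75), 'rms_mm', np.float64(0.4)]
[573.65  27.4   38.76] px rms 0.32 [[0.1, -0.2], [-0.2, -0.5], [0.2, 0.4], [-0.1, 0.5]]
seat 1 519.2 95.2
seat 2 555.5 50.0
seat 3 591.8 4.8
seat 4 628.1 -40.4
len 125.5 w 27.0 28.0 centre [628.4 -41. ] ang 38.92 d from tcp [18.6 28. ] mid ang 38.92
```

play_rows(commands="0.5 -30 -10 30 0;0.5 -70 -30 50 0;0.5 -110 -60 60 0;0.5 -150 -90 60 0;0.5 -180 -120 60 0;0.5 -200 -150 60 0;0.5 -200 -170 60 0;0.5 -200 -170 60 0;0.5 -200 -170 60 0;0.5 -200 -170 60 0")

```text
time: 33.32
ee_pos: [0.4095, -0.2386, 0.2385]
tcp_rot: [178.6, 0.3, -141.2]
wrist_force: [0.8, 1.3, -0.5]
opening: 0.0427
```

```bash
python3 -c "
from h import *
d=camera('side')[:,:,::-1];cv2.imwrite('pics/d23_raw.png',d);s=camera('scene')[:,:,::-1];cv2.imwrite('pics/s23_raw.png',s)
zoom('d23',180,180,180,210,3,'d23z');zoom('s23',240,120,210,140,3,'s23z')"
```

```text
(no output)
```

View pics/d23z.png

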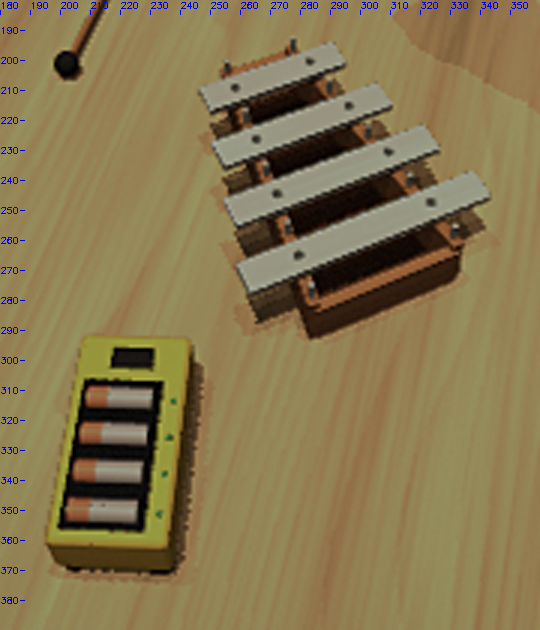

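View pics/s23z.png

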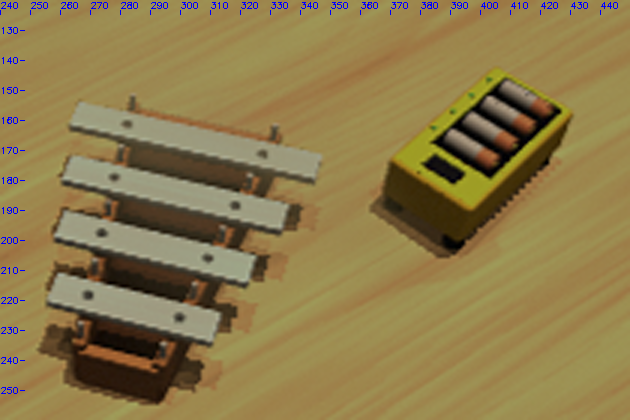

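```bash
python3 -c "
from h import *
for n,r in(('side',[(290,360,200,235),(130,180,245,272)]),('scene',[(150,200,375,430),(270,322,215,255)])):
    a=cv2.imread(f'pics/{n}0.png');b=cv2.imread(f'pics/{n[0] if n==\"scene\" else \"d\"}23_raw.png')
    for y0,y1,x0,x1 in r:
        p,q=[np.float32(cv2.cvtColor(i[y0:y1,x0:x1],6)) for i in(a,b)];print(n,cv2.phaseCorrelate(p,q),np.abs(p-q).mean())
job_done();print(get_obs()['time'])"
```

```text
side ((0.021912090029008624, -0.03812785672811003), 1.0105359881748388) 2.4183674
side ((0.5106493088075297, 0.025461633206173673), 0.9995386541331256) 2.394074
scene ((-0.027411270888617167, -0.023213580917893495), 0.8679090874989828) 7.629818
scene ((-0.016769963132272636, 0.0002886473233054687), 1.0035581688086193) 6.1490383
the job is handed in; nothing more can be done
the job is handed in; nothing more can be done
```

All four bars are on the chime box in order of length, longest at the wide end, and the job is handed in at about 33.5 s of the 106 s allowed. I drew bar1 out along its own axis by its free end and regrasped it at its middle. Then I placed bars 1 to 4 on seats 1 to 4.

**Bars:** wrist-camera checks taken after each release put every bar within about 0.8 mm of the centre between its guide pins. That figure covers both directions, and the bars were square to within about 0.2°. The measured bar lengths came out 0.5 to 1.7 mm short, so the camera measurements carry roughly that error. The final side and scene pictures show all four lying flat and clear of the gripper.

**Case and lamp:** comparing start and end pictures, the case shows no measurable shift (under 0.04 pixel). The lamp also shows none in the scene view. The side view gave half a pixel for the lamp, which disagrees. I put it down to lighting and the small crop, as the arm and bars stayed well clear of the lamp.

**Problem on the way:** early on the last joint hit its range limit and left the tool tilted about 4°. I worked most of it back, and the remaining tilt of about 1.3° had no visible effect on the placings.

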